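Load a relay into an air test fixture, latch its guard and open the air valve

TASK

Take the yellow relay out of its holder and lay it flat, same way up, in the test fixture's cradle, between the two end walls; the holder leaves only the relay's ends free and the cradle only its long sides, so put it down on the bench on the way and take it again the other way. Then push the clear guard over it until the latch clicks and the guard is fully home, and only after that turn the air valve's lever a quarter turn to its open stop. Leave the heat sink, the battery and the terminal strip where they are.

Things in the scene. Friction and masses are not known exactly. Their poses are not given: they have to be found in the camera images.
- relay_mid (a point): Centre of the yellow relay block, a box 28 (its x) x 50 (its y) x 26 mm high, 25 to 55 g, loose. It starts in the holder, its underside 10 mm above the bench; this point is half-way up (13 mm above its underside). z axis up.
- holder: Grey relay holder, fixed; origin at the centre of its underside, z up. A channel along its y: floor 44 mm long, 10 mm above the bench; two 6 mm side walls, 34 mm apart, tops 38 mm above the bench, cover the relay's long sides. The relay's ends (50 mm apart) stick out 3 mm beyond the channel over free bench: grip it there and lift straight up.
- fixture: Aluminium fixture plate, fixed, 8 mm thick; origin on the bench under the cradle's middle, axes as cradle_mid. It runs from -140 to +50 mm in x, 110 mm wide (y); a stop plate at x 40 to 47 mm is 56 mm high, a latch housing (x -51 to -21, y 50 to 74 mm) is 42 mm high. The bench between it and the robot, at world x 0.34 to 0.40, y 0.22 to 0.29 m, is kept free for putting the relay down.
- cradle_mid (a point): Where the relay's centre belongs in the fixture, 35 mm above the bench; x is the way the guard slides shut, z up. The cradle is a pad 22 mm wide (y), top 22 mm above the bench, between two end walls across x, 55 mm apart, 6 mm thick, 44 mm wide, tops at 50 mm. The relay lies with its length along x, either way round, 2.5 mm play at each end; at its long sides nothing near is above 13 mm.
- guard (a joint): Position of the clear sliding guard (m): 0 open, 0.095 home at its stop; grows along the fixture's x. A clear box, open below and at its leading (+x) end, 76 mm long, 92 mm wide, top 60 mm above the bench. Friction about 1.5 N. From 15 to 8 mm before home a spring latch resists with about 4 N more, then it clicks and holds the guard home. Starts near open.
- guard_tab (a point): Centre of the upright dark steel tab on the guard's top, by which it is pushed: 12 mm thick (along the slide), 40 mm wide, 28 mm tall, from 60 to 88 mm above the bench. It moves with the guard: with the guard home it stands right above the cradle's middle. Axes as cradle_mid.
- lever (a joint): Angle of the air valve's lever (rad): 0 shut (across the pipe), 1.571 open (along the pipe, at its stop). It grows as the lever turns clockwise seen from above. Friction about 0.15 N m; it stays where it is left. Starts shut or slightly turned.
- lever_hinge (a point): Point on the lever's vertical axis, at the lever's mid height, 74 mm above the bench. The brass valve is fixed to the bench: base 60 x 60 mm, body up to 62 mm above the bench, its pipe reaching 46 mm to either side.
- lever_grip (a point): Middle of the lever's black grip, 63 mm from the axis, 74 mm above the bench. The grip is 12 mm wide, 18 mm tall (65 to 83 mm above the bench), and reaches from 40 to 86 mm from the axis. This frame's y axis points outward along the lever.
- heat_sink: Finned aluminium heat sink, 45 x 45 x 24 mm, loose bystander; origin at the centre of its underside.
- nine_volt: Black block battery lying on its side, 27 x 64 x 17 mm, loose bystander; origin at its underside.
- terminal_strip: Small green terminal strip, 20 x 40 x 18 mm, loose bystander; origin at the centre of its underside.
- the_arm_lamp: The black bench lamp, fixed. World, m: foot at x 0.39, y 0.11; its post leans to a joint at x 0.32, y 0.10, z 0.42, whence the boom runs to x 0.43, y -0.49, z 0.6 and the lamp head at y -0.62. Coming from the right, carry the arm over the boom: fingertips 0.6 m up and 0.4 m from the base axis pass freely. Nothing hangs over the bench left of y = 0.16.
There are look-alikes about, which are no part of the job. What is meant by the part that bears relay_mid is not red, and is the larger of those in its own colour.

How it is judged:
By the outcome, as a careful person would: the job done as asked, in the order asked, and still so for the second after the job is handed in, with the robot touching nothing.
It also fails if it takes over 72 s, if anything falls off the work surface, if the arm or the gripper's body presses on something with over 40 N, if the wrist force passes 120 N, or if a joint passes its speed limit or range.

ROBOT

A 7-joint arm with a two-finger parallel gripper is mounted at the origin on a cart in front of the work surface, level with it; the furniture and walls round the work are solid. World frame = base frame: x ahead of the robot, y to its left, z up, the work surface at z = 0. Lengths are in m, angles in rad, forces in N, time in s.
With the tool pointing down it reaches from about 0.4 to 0.85 m from the base axis. Payload 10.4 kg.
Tool frame: the origin (TCP) lies at the centre of the arm's flange, where the gripper is bolted on; the fingertips stand 173 mm ahead of it and the grasp point (between the pads) lies 155 mm ahead of it; z points along the fingers, y is the line along which they close (so a half turn about z gives the same grasp; the last joint's range is limited). The gripper opens to 85 mm and grips with 20 to 120 N. Pads are 22 mm wide; open, the fingers measure 114 mm over their backs; the gripper's body (76 mm by 85 mm) begins 54 mm behind the grasp point. The pads swing forward as they close: fully open they stand 13 mm farther back than shut.
Start: joints at [-1.205, 0.332, -0.065, 1.46, 0.022, 1.35, -0.088], TCP at [0.237, 0.578, 0.405] pointing down, gripper open.
Joint ranges: [-2.6, 2.6], [-0.5, 2.12], [-1.47, 1.34], [0.16, 2.42], [-1.27, 4.41], [0.06, 2.06], [-2.6, 2.6]. Speed limits (rad/s): [2.22, 2.22, 2.79, 2.79, 3.14, 3.14, 3.14].

INTERFACE

Orientations are given as a unit quaternion [x, y, z, w].
In Python, from workcell import manip, viewer, finder gives the robot as it stands.
- The arm moves only by the tool arm_command, never from a script. Its argument "plan" is a list of rows, each an object with "dp": the shift along the tool's x, y, z in mm, a list of three; "spin": the turn about the tool's z in rad. A call has 1 to 5 rows; each row shifts and turns the commanded pose from where the row before left it, along the tool's axes as they then stand; what a row does not reach is not made up. A row lasts 1/10 s, in which the tool goes at most 50 mm and 8.59 degrees, less where a joint would pass 70% of its speed; a pose out of reach is approached as far as the arm can. A call is refused whole if a number of a shift passes 50 or a number of a turn 0.15, either way. A call with a gripper value outside its range is refused whole. "grip" is the closure, from -1 (fully open) to 1 (shut), set as the call begins (left out, the last holds). The fingers move at their own pace and stop on an object; "newtons" is the grip in N (left out, the last holds). Time passes only in rows, so rows that do not move let the fingers close. It gives the time, the measured TCP pose, the force, the opening and the grip force at its end, in the units of the state.
- manip.get_obs(): the state, without advancing time (a new reading comes with each control period).
- viewer.camera(name): name is "scene" or "top" or "wrist"; returns the picture (480x640x3 uint8, blue, green, red); there is no depth.
- viewer.camera_params(name): a dict with "vertical_fov" (degrees; the focal length in pixels is half the picture's height over the tangent of half this angle, whatever the lens; pixels are square), "cx", "cy" (the principal point, pixels), "R" (3x3) and "t" (3): a world point X has camera coordinates R X + t; the wrist camera has in their place "T_tool_cam" (4x4, takes a point from camera to tool coordinates, whose origin is the TCP and whose axes are the flange's). Camera axes: x right, y down, z forward; pixel columns grow to the right and rows downward; lengths in m; the calibration is good to about 2 mm. A picture is of the moment at which its call begins: read the wrist's pose just before it. camera_params takes no time and is no camera call.
- manip.hand_in(): hands the job in; it is judged then, once.
Trained networks look in the newest picture that a camera, given by its name, has taken for a name from the list of things; names that differ only in an ending like _2 or _b are one class to them, and where a whole thing is asked for, a point or a joint stands for the part that bears it (a point fixed in the world has none). Each returns a list of dicts, best first, with "score" (0 to 1); they miss things now and then, are a little off and sometimes report something else, mostly with a low value. They report only what shows in the picture. A call takes as long as a camera call. They do not tell look-alikes from the thing itself.
- finder.find_in(camera, thing): "position" ([x, y, z] in m, in world coordinates, good to about 4 mm: the middle of the surface that is visible of it).
The state is a dict: "clock": time; "joint_pos": joint angles; "joint_velocities": joint speeds; "tau": joint torques, N m; "position": TCP position; "ee_rot": TCP orientation; "ft_force": force on the tool from outside, world axes, zero at the start; "torque": the same for the moment, N m; "grip_width": opening from 0.0 (shut) to 1.0 (fully open); "grasp_force": force on a finger pad.
Only numpy, scipy, OpenCV 4.12 (cv2) and the standard library are available. Lean on these libraries where they do the work, as an engineer would, in place of code of your own. Each camera call takes 0.05 s, during which the arm holds its last target. There are 200 camera calls.

## Working session

There is one attempt and no reset: what is moved stays moved. The work goes in short steps, Python scripts to look and compute and a tool call to move; the robot and the scene stay as the last step left them, time stands still between calls to the robot, and variables do not carry over. Pictures are saved under pics/ and viewed, at most 10 in all, crops included, and the job is handed in when it is done.

Besides the shell and the picture viewer there is one more tool, called after "Emit:" in YAML: its name, and indented under it one key for each argument. arm_command: Moves the arm, as the interface text tells. Its arguments: {"type":"object","properties":{"plan":{"type":"array","items":{"type":"object","properties":{"dp":{"type":"array","items":{"type":"number"}},"spin":{"type":"number"}}}},"grip":{"type":"number"},"newtons":{"type":"number"}},"required":["plan"]}

```bash
mkdir -p pics; ls
cat > h.py <<'E'
import numpy as np, cv2
from workcell import manip, viewer, finder
from scipy.spatial.transform import Rotation as Ro
def K(p): 
    f=240/np.tan(np.radians(p["vertical_fov"])/2); return f,p["cx"],p["cy"]
def ray(cam,u,v,obs=None):
    p=viewer.camera_params(cam); f,cx,cy=K(p)
    d=np.array([(u-cx)/f,(v-cy)/f,1.])
    if cam=="wrist":
        T=np.array(p["T_tool_cam"]); R=Ro.from_quat(obs["ee_rot"]).as_matrix()
        o=R@T[:3,3]+obs["position"]; return o,R@T[:3,:3]@d
    R=np.array(p["R"]);t=np.array(p["t"]); return -R.T@t,R.T@d
def at(cam,u,v,z,obs=None):
    o,d=ray(cam,u,v,obs); return o+d*(z-o[2])/d[2]
def snap(cam,name):
    o=manip.get_obs(); im=np.array(viewer.camera(cam)); cv2.imwrite(f"pics/{name}.png",im); return im,o
E
python3 - <<'E'
from h import *
o=manip.get_obs(); print(o)
for c in("scene","top","wrist"): snap(c,c+"0"); print(c,{k:np.round(v,3).tolist() for k,v in viewer.camera_params(c).items()})
for n in["relay_mid","holder","fixture","guard_tab","lever_hinge","lever_grip","heat_sink","nine_volt","terminal_strip"]:
  for c in("scene","top"):
    try: print(n,c,[(np.round(r["position"],3).tolist(),round(r["score"],2)) for r in finder.find_in(c,n)])
    except Exception as e: print(n,c,e)
E
```

```text
pics
{'clock': 0.0, 'joint_pos': array([-1.20460768,  0.33288566, -0.06468265,  1.46094078,  0.02161087,
        1.34991252, -0.08846794]), 'joint_velocities': array([ 4.39930258e-04, -3.04354036e-04,  2.14876126e-04, -2.26616726e-04,
        1.09664046e-05, -1.51674148e-03, -1.98532009e-03]), 'tau': array([-1.31151650e-03, -6.25446939e+01,  4.80484392e-02, -3.91605949e+01,
        1.59873714e-02,  9.93533875e-03,  3.04289961e-05]), 'position': array([0.23687353, 0.57823454, 0.40390736]), 'ee_rot': array([ 1.93153108e-01,  9.81168360e-01, -7.18536621e-04, -9.87283694e-05]), 'ft_force': array([ 0.97232216, -0.33075881,  1.06633715]), 'torque': array([ 0.00534438, -0.02677749, -0.03510423]), 'grasp_force': 0.0, 'grip_width': 1.0004541383554988}
scene {'vertical_fov': 53.616, 'cx': 315.57, 'cy': 236.22, 'R': [[0.884, -0.468, -0.006], [-0.273, -0.505, -0.819], [0.38, 0.725, -0.574]], 't': [-0.403, 0.27, 0.672]}
top {'vertical_fov': 42.277, 'cx': 318.26, 'cy': 244.889, 'R': [[-0.003, -1.0, 0.003], [-0.985, 0.002, -0.173], [0.173, -0.003, -0.985]], 't': [0.137, 0.514, 1.311]}
wrist {'verti
[... 566 characters left out ...]
4)]
guard_tab scene [([0.521, 0.436, 0.061], 0.6)]
guard_tab top [([0.52, 0.436, 0.061], 0.64)]
lever_hinge scene [([0.609, 0.23, 0.081], 0.57)]
lever_hinge top [([0.612, 0.238, 0.081], 0.78)]
lever_grip scene [([0.599, 0.23, 0.076], 0.65)]
lever_grip top [([0.607, 0.238, 0.086], 0.65)]
heat_sink scene [([0.46, 0.173, 0.022], 0.61), ([0.607, 0.233, 0.077], 0.16)]
heat_sink top [([0.459, 0.198, 0.002], 0.95), ([0.624, 0.014, 0.034], 0.25), ([0.527, 0.399, 0.022], 0.22)]
nine_volt scene [([0.295, 0.412, 0.018], 0.64)]
nine_volt top [([0.612, 0.237, 0.079], 0.73), ([0.295, 0.42, 0.016], 0.71)]
terminal_strip scene [([0.704, 0.113, 0.011], 0.54)]
terminal_strip top [([0.706, 0.119, 0.02], 0.45)]
```

View pics/top0.png

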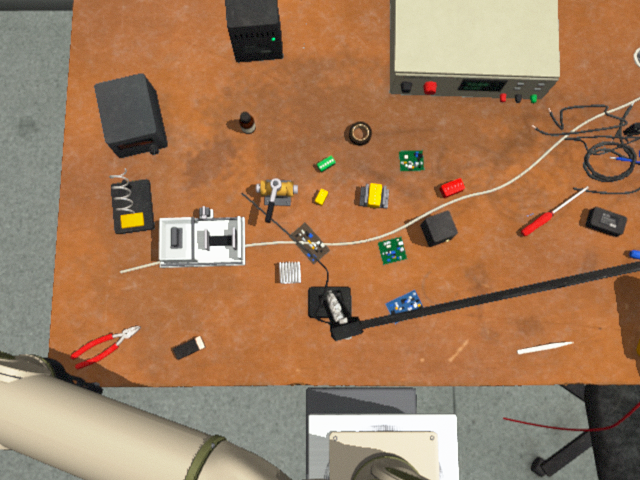

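View pics/scene0.png

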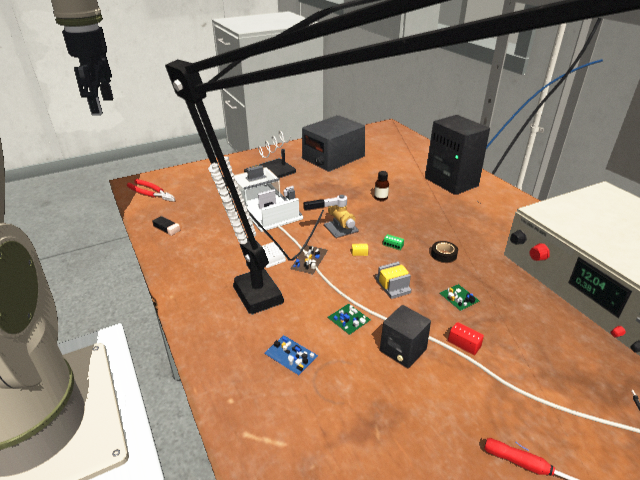

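The top view shows the fixture at px (203,241), with the guard tab at (176,237) and the slide running to the right (world −y). The yellow relay is in its grey holder at (375,195). The valve is at (277,190), and its lever points toward the robot. The scene view shows the lamp boom above the bench.

```bash
cat >> h.py <<'E'
import json
def pose(o=None):
    o=o or manip.get_obs(); R=Ro.from_quat(o["ee_rot"]).as_matrix()
    return np.array(o["position"]),np.arctan2(R[1,1],R[0,1]),o
def go(wps,step=45,P=None):
    """wps: [(x,y,z,heading of tool y deg or None)], tool pointing down; prints rows"""
    p,h,o=pose() if P is None else P
    rows=[]
    for w in wps:
        T=np.array(w[:3]); hd=h if w[3] is None else np.radians(w[3])
        dh=(hd-h+np.pi)%(2*np.pi)-np.pi
        n=max(1,int(np.ceil(max(np.linalg.norm(T-p)*1000/step,abs(dh)/.145))))
        d=(T-p)*1000/n
        for i in range(n):
            y=np.array([np.cos(h),np.sin(h),0]); x=np.array([-y[1]*-1*-1,y[0],0]) # x = y cross z(down)
            rows.append({"dp":[round(float(d@x),1),round(float(d@y),1),round(float(-d[2]),1)],"spin":round(float(-dh/n),3)}); h+=dh/n
        p=T
    for i in range(0,len(rows),5): print(json.dumps(rows[i:i+5]))
    return p,h,o
E
python3 - <<'E'
from h import *
p,h,o=pose();print(p,np.degrees(h)); R=Ro.from_quat(o["ee_rot"]).as_matrix(); print(R.round(3))
y=R[:,1];print(np.cross(y,[0,0,-1]))
go([(.5,.36,.5,20)])
E
```

```text
[0.23693141 0.57835031 0.40474446] 67.72005680071901
[[-0.925  0.379 -0.   ]
 [ 0.379  0.925  0.   ]
 [ 0.     0.    -1.   ]]
[-0.92534249  0.37913226  0.        ]
[{"dp": [-40.8, -12.8, -11.9], "spin": 0.104}, {"dp": [-41.9, -8.5, -11.9], "spin": 0.104}, {"dp": [-42.5, -4.1, -11.9], "spin": 0.104}, {"dp": [-42.7, 0.4, -11.9], "spin": 0.104}, {"dp": [-42.5, 4.8, -11.9], "spin": 0.104}]
[{"dp": [-41.7, 9.2, -11.9], "spin": 0.104}, {"dp": [-40.6, 13.5, -11.9], "spin": 0.104}, {"dp": [-38.9, 17.6, -11.9], "spin": 0.104}]
```

Emit:
arm_command:
  plan:
    - {"dp": [-40.8, -12.8, -11.9], "spin": 0.104}
    - {"dp": [-41.9, -8.5, -11.9], "spin": 0.104}
    - {"dp": [-42.5, -4.1, -11.9], "spin": 0.104}
    - {"dp": [-42.7, 0.4, -11.9], "spin": 0.104}
    - {"dp": [-42.5, 4.8, -11.9], "spin": 0.104}

```text
clock: 1.55
position: [0.4025, 0.4406, 0.465]
ee_rot: [0.441, 0.898, 0.0, 0.0]
ft_force: [0.2, 0.5, -0.4]
grip_width: 0.995
grasp_force: 0.0
```

Emit:
arm_command:
  plan:
    - {"dp": [-41.7, 9.2, -11.9], "spin": 0.104}
    - {"dp": [-40.6, 13.5, -11.9], "spin": 0.104}
    - {"dp": [-38.9, 17.6, -11.9], "spin": 0.104}
    - {"dp": [0, 0, 0]}
    - {"dp": [0, 0, 0]}

```text
invalid input at $.plan[3]: expected keys dp, spin
```

```bash
sed -i 's/-y\[1\]\*-1\*-1/-y[1]/' h.py
python3 - <<'E'
from h import *
im,o=snap("wrist","w1"); p,h,_=pose(o); print(p,np.degrees(h),o["joint_pos"].round(3),o["ft_force"])
for n in["fixture","guard_tab","lever_hinge","lever_grip"]:
  print(n,[(np.round(r["position"],3).tolist(),round(r["score"],2)) for r in finder.find_in("wrist",n)])
E
```

```text
[0.40248804 0.44057933 0.46496034] 37.68656218876006 [-1.     0.242  0.114  1.452 -0.028  1.448 -0.229] [ 0.22061881  0.49748995 -0.40484029]
fixture [([0.52, 0.409, 0.039], 0.67)]
guard_tab [([0.515, 0.45, 0.062], 0.67)]
lever_hinge []
lever_grip [([0.521, 0.409, 0.036], 0.46)]
```

View pics/w1.png

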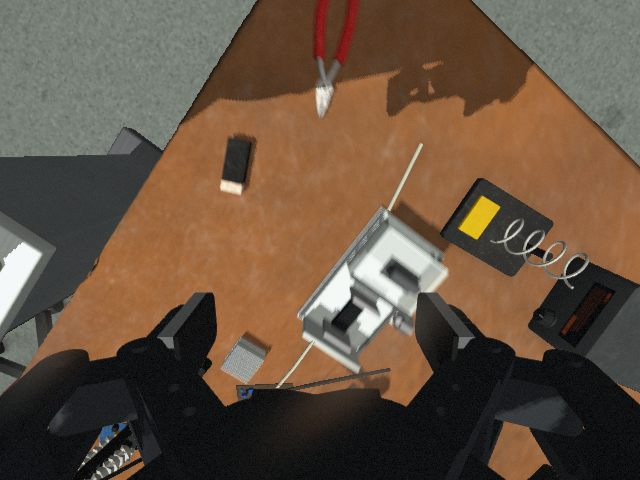

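The wrist view shows the fixture at px (375,285) with its guard tab at (405,272). The heat sink is at (243,357), and the path ahead looks clear. Next I go above the relay.

Run:
```python
from h import *
go([(.627,.012,.5,0)])
```

```text
[{"dp": [-43.5, -7.9, -3.3], "spin": 0.06}, {"dp": [-43.9, -5.2, -3.3], "spin": 0.06}, {"dp": [-44.1, -2.6, -3.3], "spin": 0.06}, {"dp": [-44.2, 0.1, -3.3], "spin": 0.06}, {"dp": [-44.1, 2.7, -3.3], "spin": 0.06}]
[{"dp": [-43.8, 5.4, -3.3], "spin": 0.06}, {"dp": [-43.4, 8.0, -3.3], "spin": 0.06}, {"dp": [-42.9, 10.6, -3.3], "spin": 0.06}, {"dp": [-42.2, 13.2, -3.3], "spin": 0.06}, {"dp": [-41.3, 15.7, -3.3], "spin": 0.06}]
[{"dp": [-40.3, 18.2, -3.3], "spin": 0.06}]
```

Emit:
arm_command:
  plan:
    - {"dp": [-43.5, -7.9, -3.3], "spin": 0.06}
    - {"dp": [-43.9, -5.2, -3.3], "spin": 0.06}
    - {"dp": [-44.1, -2.6, -3.3], "spin": 0.06}
    - {"dp": [-44.2, 0.1, -3.3], "spin": 0.06}
    - {"dp": [-44.1, 2.7, -3.3], "spin": 0.06}

```text
clock: 2.3
position: [0.5038, 0.2462, 0.4805]
ee_rot: [0.568, 0.823, -0.0, -0.0]
ft_force: [0.4, 0.6, 0.6]
grip_width: 0.996
grasp_force: 0.0
```

Emit:
arm_command:
  plan:
    - {"dp": [-43.8, 5.4, -3.3], "spin": 0.06}
    - {"dp": [-43.4, 8.0, -3.3], "spin": 0.06}
    - {"dp": [-42.9, 10.6, -3.3], "spin": 0.06}
    - {"dp": [-42.2, 13.2, -3.3], "spin": 0.06}
    - {"dp": [-41.3, 15.7, -3.3], "spin": 0.06}

```text
clock: 2.8
position: [0.6074, 0.0512, 0.4969]
ee_rot: [0.684, 0.729, 0.0, -0.0]
ft_force: [0.7, 0.4, -0.2]
grip_width: 1.004
grasp_force: 0.0
```

Emit:
arm_command:
  plan:
    - {"dp": [-40.3, 18.2, -3.3], "spin": 0.06}
    - {"dp": [0, 0, 50], "spin": 0}
    - {"dp": [0, 0, 50], "spin": 0}
    - {"dp": [0, 0, 0], "spin": 0}
    - {"dp": [0, 0, 0], "spin": 0}

```text
clock: 3.3
position: [0.6277, 0.0133, 0.4011]
ee_rot: [0.705, 0.709, -0.0, -0.001]
ft_force: [1.1, 0.8, 0.6]
grip_width: 1.0
grasp_force: 0.0
```

Run:
```python
from h import *
im,o=snap("wrist","w2"); p,h,_=pose(o); print(p,np.degrees(h),o["joint_pos"].round(3),o["joint_velocities"].round(3),o["ft_force"])
hsv=cv2.cvtColor(im,cv2.COLOR_BGR2HSV)
m=cv2.inRange(hsv,(22,120,110),(33,255,255))
n,l,s,c=cv2.connectedComponentsWithStats(m)
for i in range(1,n):
  if s[i,4]>100:
    pts=np.argwhere(l==i)[:,::-1].astype(np.float32); r=cv2.minAreaRect(pts); b=cv2.boxPoints(r)
    W=np.array([at("wrist",u,v,.036,o) for u,v in b]); print(s[i,4],r,W.round(4).tolist(),W.mean(0).round(4))
```

```text
[0.62769001 0.01331614 0.40110045] 0.26184200969285243 [-0.462  0.359  0.479  1.482 -0.167  1.343  0.034] [ 0.001 -0.034  0.018 -0.061  0.004  0.004  0.001] [1.10335363 0.82128259 0.56803332]
711 ((318.9056701660156, 98.16983032226562), (34.77203369140625, 21.368288040161133), 29.05460548400879) [[0.6109, 0.1265, 0.036], [0.6206, 0.1424, 0.036], [0.6487, 0.1283, 0.036], [0.6394, 0.112, 0.036]] [0.6299 0.1273 0.036 ]
1277 ((318.53350830078125, 219.4737548828125), (47.26014709472656, 28.247787475585938), 6.911227226257324) [[0.6047, 0.0011, 0.036], [0.6084, 0.03, 0.036], [0.6557, 0.0245, 0.036], [0.653, -0.0046, 0.036]] [0.6304 0.0128 0.036 ]
```

View pics/w2.png

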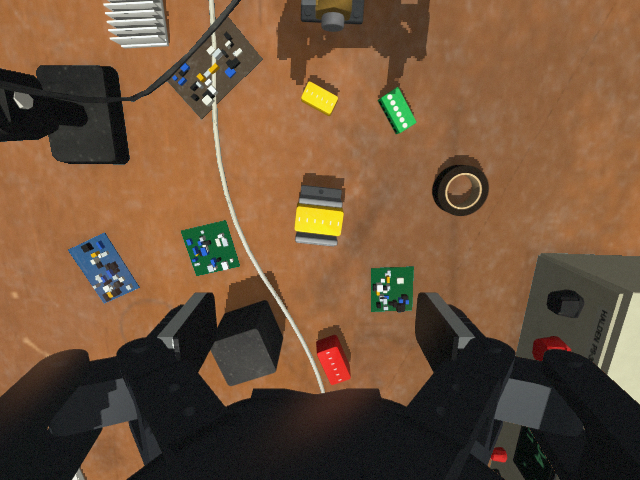

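Yellow relay is in the holder at px (319,219), measured as 28×48 mm at about (0.630, 0.013), heading −6.7°. The smaller yellow look-alike is at (319,98) and the red one at (332,358). Both match the description, so I descend.

Run:
```python
from h import *
go([(.630,.013,.25,-6.7),(.630,.013,.179,-6.7)])
```

```text
[{"dp": [0.0, 0.5, 38.2], "spin": 0.03}, {"dp": [0.0, 0.5, 38.2], "spin": 0.03}, {"dp": [0.1, 0.5, 38.2], "spin": 0.03}, {"dp": [0.1, 0.5, 38.2], "spin": 0.03}, {"dp": [0.0, 0.0, 35.5], "spin": -0.0}]
[{"dp": [0.0, 0.0, 35.5], "spin": -0.0}]
```

Emit:
arm_command:
  plan:
    - {"dp": [0.0, 0.5, 38.2], "spin": 0.03}
    - {"dp": [0.0, 0.5, 38.2], "spin": 0.03}
    - {"dp": [0.1, 0.5, 38.2], "spin": 0.03}
    - {"dp": [0.1, 0.5, 38.2], "spin": 0.03}
    - {"dp": [0, 0, 0], "spin": 0}

```text
clock: 3.85
position: [0.6292, 0.013, 0.2457]
ee_rot: [0.747, 0.665, -0.002, -0.001]
ft_force: [-1.4, -0.1, -0.4]
grip_width: 1.004
grasp_force: 0.0
```

Run:
```python
from h import *
im,o=snap("wrist","w3"); p,h,_=pose(o); print(p,np.degrees(h),o["joint_pos"].round(3),o["ft_force"])
hsv=cv2.cvtColor(im,cv2.COLOR_BGR2HSV)
m=cv2.inRange(hsv,(22,120,110),(33,255,255))
n,l,s,c=cv2.connectedComponentsWithStats(m)
for i in range(1,n):
  if s[i,4]>100:
    pts=np.argwhere(l==i)[:,::-1].astype(np.float32); r=cv2.minAreaRect(pts); b=cv2.boxPoints(r)
    W=np.array([at("wrist",u,v,.036,o) for u,v in b]); e=W[2]-W[1]; print(s[i,4],r,W.round(4).tolist(),W.mean(0).round(4),np.degrees(np.arctan2(e[1],e[0])))
```

```text
[0.62918205 0.01297951 0.24571792] -6.692847122359087 [-0.445  0.502  0.458  1.641 -0.246  1.06  -0.031] [-1.36762128 -0.11621292 -0.4325952 ]
139 ((95.48529052734375, 24.808822631835938), (8.590007781982422, 18.17707061767578), 32.47119140625) [[0.5352, 0.1468, 0.036], [0.5416, 0.1524, 0.036], [0.5445, 0.1502, 0.036], [0.538, 0.1445, 0.036]] [0.5398 0.1485 0.036 ] -38.26160775834794
2243 ((293.172119140625, 51.88623809814453), (63.87710952758789, 38.88926696777344), 19.133642196655273) [[0.6128, 0.125, 0.036], [0.6213, 0.1396, 0.036], [0.6484, 0.1276, 0.036], [0.6406, 0.1124, 0.036]] [0.6308 0.1261 0.036 ] -23.847305639285942
3923 ((319.0, 271.0), (50.0, 84.0), 90.0) [[0.6089, 0.0315, 0.036], [0.6552, 0.0261, 0.036], [0.6528, -0.0039, 0.036], [0.6045, 0.0016, 0.036]] [0.6304 0.0138 0.036 ] -94.58187052651179
```

Emit:
arm_command:
  plan:
    - {"dp": [0.5, 1, 35], "spin": 0}
    - {"dp": [0, 0, 31.5], "spin": 0}
    - {"dp": [0, 0, 0], "spin": 0}

```text
clock: 4.2
position: [0.6309, 0.0129, 0.1813]
ee_rot: [0.747, 0.665, -0.0, -0.001]
ft_force: [0.3, -0.4, -0.8]
grip_width: 1.003
grasp_force: 0.0
```

Emit:
arm_command:
  plan:
    - {"dp": [0, 0, 0], "spin": 0}
    - {"dp": [0, 0, 0], "spin": 0}
    - {"dp": [0, 0, 0], "spin": 0}
    - {"dp": [0, 0, 0], "spin": 0}
    - {"dp": [0, 0, 0], "spin": 0}
  grip: 1
  newtons: 40

```text
clock: 4.7
position: [0.632, 0.0123, 0.1843]
ee_rot: [0.748, 0.664, 0.002, 0.001]
ft_force: [-0.9, 0.5, 8.9]
grip_width: 0.573
grasp_force: 41.3
```

Emit:
arm_command:
  plan:
    - {"dp": [0, 0, -15], "spin": 0}
    - {"dp": [0, 0, -30], "spin": 0}
    - {"dp": [0, 0, -45], "spin": 0}
    - {"dp": [0, 0, -45], "spin": 0}
    - {"dp": [0, 0, -45], "spin": 0}

```text
clock: 5.2
position: [0.6303, 0.0119, 0.3651]
ee_rot: [0.748, 0.664, 0.001, 0.0]
ft_force: [0.5, -0.5, -0.9]
grip_width: 0.576
grasp_force: 41.9
```

Run:
```python
from h import *
p,h,o=pose(); print(p,np.degrees(h),o["grip_width"],o["grasp_force"],o["ft_force"])
go([(.56,.22,.40,45),(.375,.255,.38,90)],step=43)
```

```text
[0.6303083  0.0118928  0.36507258] -6.787283390188624 0.5759039498650671 41.91705644130707 [ 0.51083021 -0.49525687 -0.88844999]
[{"dp": [28.3, -13.5, -5.0], "spin": -0.129}, {"dp": [29.8, -9.7, -5.0], "spin": -0.129}, {"dp": [30.8, -5.8, -5.0], "spin": -0.129}, {"dp": [31.3, -1.8, -5.0], "spin": -0.129}, {"dp": [31.3, 2.3, -5.0], "spin": -0.129}]
[{"dp": [30.7, 6.3, -5.0], "spin": -0.129}, {"dp": [29.7, 10.2, -5.0], "spin": -0.129}, {"dp": [25.9, -17.7, 3.3], "spin": -0.131}, {"dp": [28.0, -14.1, 3.3], "spin": -0.131}, {"dp": [29.6, -10.4, 3.3], "spin": -0.131}]
[{"dp": [30.7, -6.4, 3.3], "spin": -0.131}, {"dp": [31.3, -2.3, 3.3], "spin": -0.131}, {"dp": [31.3, 1.8, 3.3], "spin": -0.131}]
```

Emit:
arm_command:
  plan:
    - {"dp": [28.3, -13.5, -5.0], "spin": -0.129}
    - {"dp": [29.8, -9.7, -5.0], "spin": -0.129}
    - {"dp": [30.8, -5.8, -5.0], "spin": -0.129}
    - {"dp": [31.3, -1.8, -5.0], "spin": -0.129}
    - {"dp": [31.3, 2.3, -5.0], "spin": -0.129}

```text
clock: 5.7
position: [0.5798, 0.1615, 0.3886]
ee_rot: [0.496, 0.868, 0.001, 0.001]
ft_force: [0.3, -0.3, -0.4]
grip_width: 0.579
grasp_force: 41.9
```

Emit:
arm_command:
  plan:
    - {"dp": [30.7, 6.3, -5.0], "spin": -0.129}
    - {"dp": [29.7, 10.2, -5.0], "spin": -0.129}
    - {"dp": [25.9, -17.7, 3.3], "spin": -0.131}
    - {"dp": [28.0, -14.1, 3.3], "spin": -0.131}
    - {"dp": [29.6, -10.4, 3.3], "spin": -0.131}

```text
clock: 6.2
position: [0.4668, 0.2376, 0.388]
ee_rot: [0.193, 0.981, 0.0, 0.001]
ft_force: [-0.1, 0.2, 0.1]
grip_width: 0.577
grasp_force: 41.9
```

Emit:
arm_command:
  plan:
    - {"dp": [30.7, -6.4, 3.3], "spin": -0.131}
    - {"dp": [31.3, -2.3, 3.3], "spin": -0.131}
    - {"dp": [31.3, 1.8, 3.3], "spin": -0.131}
    - {"dp": [0, 0, 0], "spin": 0}
    - {"dp": [0, 0, 0], "spin": 0}

```text
clock: 6.7
position: [0.3754, 0.2551, 0.3781]
ee_rot: [0.0, 1.0, 0.001, 0.001]
ft_force: [0.8, -1.2, -0.1]
grip_width: 0.576
grasp_force: 41.9
```

Run:
```python
from h import *
p,h,o=pose(); print(p,np.degrees(h),o["joint_pos"].round(3),o["grip_width"],o["grasp_force"],o["ft_force"])
snap("wrist","w4")
```

```text
[0.37542729 0.25505617 0.37807906] 89.98596604413564 [-0.793 -0.033  0.094  1.933  0.004  1.238  0.87 ] 0.5758966435931916 41.8932169675827 [ 0.80173233 -1.18396489 -0.06236551]
```

View pics/w4.png

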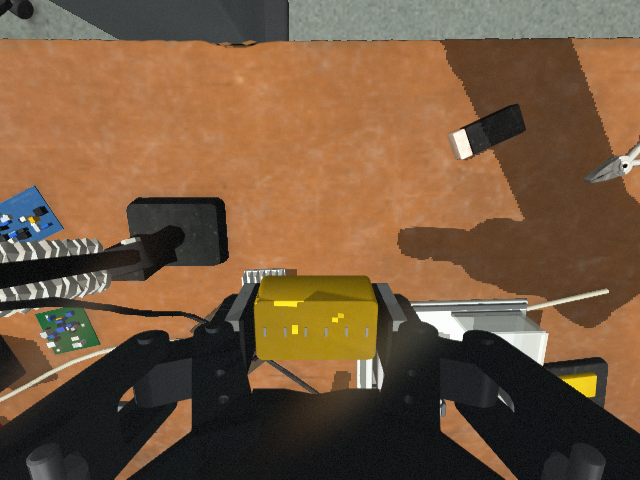

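Relay is held between the pads at px (315,320), with its top face up. The put-down bench ahead at (350,230) is clear. I lower it.

Emit:
arm_command:
  plan:
    - {"dp": [0, 0, 48], "spin": 0}
    - {"dp": [0, 0, 48], "spin": 0}
    - {"dp": [0, 0, 48], "spin": 0}
    - {"dp": [0, 0, 38], "spin": 0}
    - {"dp": [0, 0, 14], "spin": 0}

```text
clock: 7.25
position: [0.3756, 0.2539, 0.1773]
ee_rot: [0.001, 1.0, -0.002, -0.001]
ft_force: [0.1, 0.5, 0.5]
grip_width: 0.578
grasp_force: 41.9
```

Emit:
arm_command:
  plan:
    - {"dp": [0, 0, 4], "spin": 0}
    - {"dp": [0, 0, 2], "spin": 0}
    - {"dp": [0, 0, 0], "spin": 0}

```text
clock: 7.55
position: [0.3764, 0.2555, 0.1754]
ee_rot: [0.0, 1.0, 0.001, 0.001]
ft_force: [0.8, -0.0, -0.9]
grip_width: 0.575
grasp_force: 41.9
```

Emit:
arm_command:
  plan:
    - {"dp": [0, 0, 1.5], "spin": 0}
    - {"dp": [0, 0, 0], "spin": 0}

```text
clock: 7.75
position: [0.3763, 0.2556, 0.1742]
ee_rot: [0.0, 1.0, 0.001, 0.001]
ft_force: [0.0, -0.9, 5.1]
grip_width: 0.577
grasp_force: 42.5
```

Emit:
arm_command:
  plan:
    - {"dp": [0, 0, 1.5], "spin": 0}
    - {"dp": [0, 0, 0], "spin": 0}

```text
clock: 7.95
position: [0.3765, 0.2557, 0.1741]
ee_rot: [0.0, 1.0, 0.001, 0.001]
ft_force: [-7.6, -7.2, 29.7]
grip_width: 0.576
grasp_force: 45.7
```

Emit:
arm_command:
  plan:
    - {"dp": [0, 0, 1.5], "spin": 0}
    - {"dp": [0, 0, 0], "spin": 0}

```text
clock: 8.15
position: [0.3767, 0.2557, 0.1737]
ee_rot: [0.0, 1.0, 0.001, 0.001]
ft_force: [-13.5, -11.5, 49.8]
grip_width: 0.577
grasp_force: 48.7
```

Emit:
arm_command:
  plan:
    - {"dp": [0, 0, -2.5], "spin": 0}
    - {"dp": [0, 0, 0], "spin": 0}

```text
clock: 8.35
position: [0.3761, 0.2557, 0.1738]
ee_rot: [-0.0, 1.0, 0.001, 0.001]
ft_force: [-4.1, -3.6, 19.6]
grip_width: 0.583
grasp_force: 44.8
```

Emit:
arm_command:
  plan:
    - {"dp": [0, 0, 0], "spin": 0}
    - {"dp": [0, 0, 0], "spin": 0}
    - {"dp": [0, 0, 0], "spin": 0}
    - {"dp": [0, 0, 0], "spin": 0}
    - {"dp": [0, 0, 0], "spin": 0}
  grip: -1

```text
clock: 8.85
position: [0.3756, 0.2553, 0.1723]
ee_rot: [-0.0, 1.0, -0.0, -0.0]
ft_force: [0.9, 0.2, -0.7]
grip_width: 0.999
grasp_force: 0.0
```

Emit:
arm_command:
  plan:
    - {"dp": [0, 0, -20], "spin": 0}
    - {"dp": [0, 0, -40], "spin": 0}
    - {"dp": [0, 0, -40], "spin": 0.14}
    - {"dp": [0, 0, -20], "spin": 0.14}
    - {"dp": [0, 0, 0], "spin": 0.14}

```text
clock: 9.35
position: [0.3764, 0.2559, 0.2956]
ee_rot: [0.211, 0.977, 0.002, 0.002]
ft_force: [0.4, -0.1, -0.4]
grip_width: 0.997
grasp_force: 0.0
```

Emit:
arm_command:
  plan:
    - {"dp": [0, 0, 0], "spin": 0.14}
    - {"dp": [0, 0, 0], "spin": 0.14}
    - {"dp": [0, 0, 0], "spin": 0.14}
    - {"dp": [0, 0, 0], "spin": 0.14}
    - {"dp": [0, 0, 0], "spin": 0.14}

```text
clock: 9.85
position: [0.3755, 0.2553, 0.2923]
ee_rot: [0.534, 0.846, -0.0, -0.0]
ft_force: [-0.1, 0.4, -0.8]
grip_width: 1.003
grasp_force: 0.0
```

Emit:
arm_command:
  plan:
    - {"dp": [0, 0, 0], "spin": 0.14}
    - {"dp": [0, 0, 0], "spin": 0.14}
    - {"dp": [0, 0, 0], "spin": 0.14}
    - {"dp": [0, 0, 0], "spin": 0}
    - {"dp": [0, 0, 0], "spin": 0}

```text
clock: 10.35
position: [0.3755, 0.2553, 0.2924]
ee_rot: [0.695, 0.719, -0.0, -0.0]
ft_force: [0.3, 0.3, -0.4]
grip_width: 1.0
grasp_force: 0.0
```

```bash
cat >> h.py <<'E'
def yellow(im,o,z):
  m=cv2.inRange(cv2.cvtColor(im,cv2.COLOR_BGR2HSV),(22,120,90),(33,255,255))
  n,l,s,c=cv2.connectedComponentsWithStats(m); i=1+np.argmax(s[1:,4])
  r=cv2.minAreaRect(np.argwhere(l==i)[:,::-1].astype(np.float32)); W=np.array([at("wrist",u,v,z,o) for u,v in cv2.boxPoints(r)])
  print(s[i,4],r,W.mean(0).round(4))
  for k in range(4):
    e=W[(k+1)%4]-W[k]; print(round(np.linalg.norm(e)*1000,1),np.degrees(np.arctan2(e[1],e[0])).round(1))
E
python3 - <<'E'
from h import *
im,o=snap("wrist","w5"); p,h,_=pose(o); print(p,np.degrees(h),o["joint_pos"].round(3))
yellow(im,o,.026)
E
```

```text
[0.37554769 0.25532615 0.29235708] 2.0206060828690844 [-0.846  0.054  0.153  2.039 -0.01   1.049 -0.653]
2387 ((319.67364501953125, 239.70652770996094), (36.22782897949219, 68.8852310180664), 1.3639276027679443) [0.3785 0.2593 0.026 ]
51.9 90.1
25.6 0.7
52.0 -88.2
27.1 -179.4
```

View pics/w5.png

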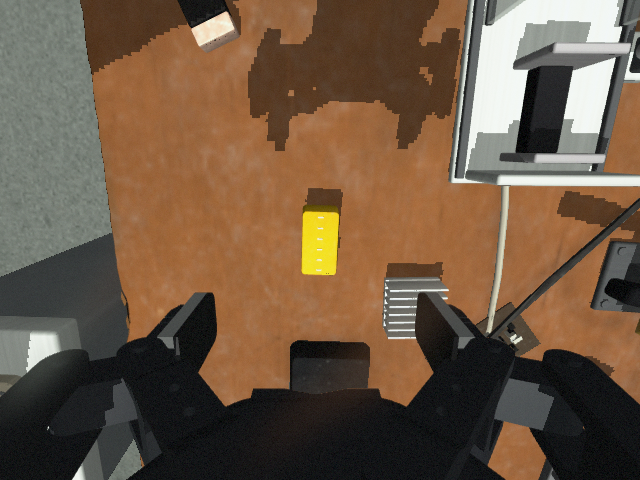

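The relay lies flat at px (320,240), about (0.3775, 0.258), with its length along world y. The heat sink at (415,305) is well away. I re-grasp across the long sides.

Emit:
arm_command:
  plan:
    - {"dp": [2, 2, 40], "spin": 0.02}
    - {"dp": [0, 0, 40], "spin": 0}
    - {"dp": [0, 0, 25], "spin": 0}
    - {"dp": [0, 0, 10], "spin": 0}
    - {"dp": [0, 0, 0], "spin": 0}
  grip: -0.7

```text
clock: 10.9
position: [0.3773, 0.2571, 0.1766]
ee_rot: [0.703, 0.712, -0.001, -0.0]
ft_force: [-1.1, -0.4, 0.9]
grip_width: 0.851
grasp_force: 0.0
```

Emit:
arm_command:
  plan:
    - {"dp": [0, 0, 0], "spin": 0}
    - {"dp": [0, 0, 0], "spin": 0}
    - {"dp": [0, 0, 0], "spin": 0}
    - {"dp": [0, 0, 0], "spin": 0}
    - {"dp": [0, 0, 0], "spin": 0}
  grip: 1
  newtons: 40

```text
clock: 11.4
position: [0.378, 0.2578, 0.1786]
ee_rot: [0.703, 0.711, 0.001, -0.0]
ft_force: [-1.1, -0.9, 6.9]
grip_width: 0.317
grasp_force: 39.7
```

Emit:
arm_command:
  plan:
    - {"dp": [0, 0, 0], "spin": 0}
    - {"dp": [0, 0, -10], "spin": 0}
    - {"dp": [0, 0, -40], "spin": 0}
    - {"dp": [0, 0, -45], "spin": 0}
    - {"dp": [0, 0, -45], "spin": 0}

```text
clock: 11.9
position: [0.3772, 0.2569, 0.3199]
ee_rot: [0.703, 0.711, 0.0, 0.0]
ft_force: [0.8, 0.8, -0.3]
grip_width: 0.316
grasp_force: 39.6
```

Run:
```python
from h import *
p,h,o=pose(); print(p,np.degrees(h),o["grip_width"],o["grasp_force"])
go([(.51,.28,.42,1)],step=43)
```

```text
[0.37719472 0.25693274 0.31991456] 0.6229699003424167 0.3163285337224089 39.58675503730774
[{"dp": [5.4, 33.3, -25.0], "spin": -0.002}, {"dp": [5.4, 33.3, -25.0], "spin": -0.002}, {"dp": [5.3, 33.3, -25.0], "spin": -0.002}, {"dp": [5.2, 33.3, -25.0], "spin": -0.002}]
```

Emit:
arm_command:
  plan:
    - {"dp": [5.4, 33.3, -25], "spin": 0}
    - {"dp": [5.4, 33.3, -25], "spin": 0}
    - {"dp": [5.4, 33.3, -25], "spin": 0}
    - {"dp": [5.4, 33.3, -25], "spin": 0}
    - {"dp": [0, 0, 0], "spin": 0}

```text
clock: 12.4
position: [0.5136, 0.2801, 0.4215]
ee_rot: [0.704, 0.71, 0.003, 0.001]
ft_force: [-1.1, -0.2, -0.9]
grip_width: 0.317
grasp_force: 39.8
```

Emit:
arm_command:
  plan:
    - {"dp": [0, 0, 0], "spin": 0}

```text
clock: 12.5
position: [0.5106, 0.2802, 0.418]
ee_rot: [0.703, 0.711, 0.0, 0.0]
ft_force: [-0.6, -1.3, -0.8]
grip_width: 0.32
grasp_force: 39.8
```

Run:
```python
from h import *
im,o=snap("wrist","w6"); p,h,_=pose(o); print(p,np.degrees(h),o["joint_velocities"].round(3))
cv2.imwrite("pics/w6c.png",cv2.resize(im[60:330,160:520],(800,600),interpolation=cv2.INTER_CUBIC))
print(np.save("o6.npy",o,allow_pickle=True))
```

```text
[0.51060975 0.28017179 0.41804107] 0.5910508017572886 [-0.01  -0.013 -0.014  0.055 -0.    -0.008 -0.002]
None
```

View pics/w6c.png

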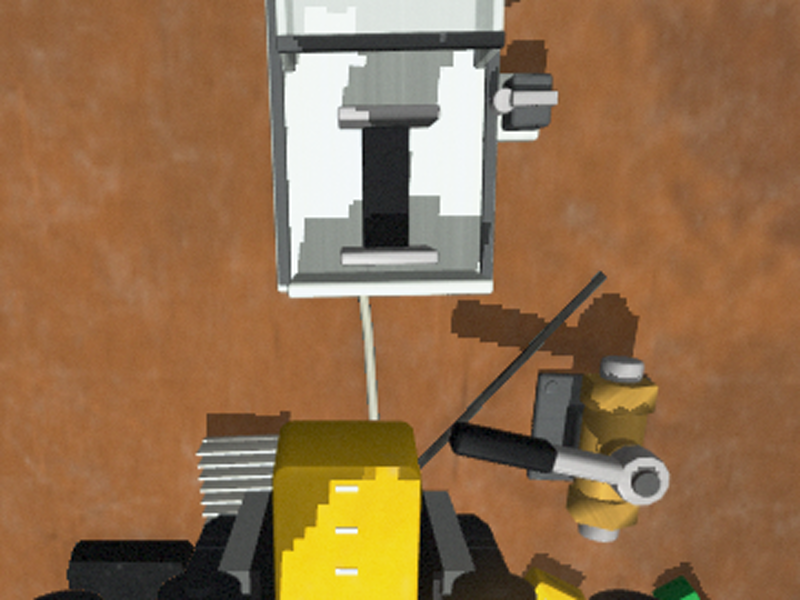

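Crop: the cradle's black pad spans px (362–410, 127–248), with end-wall tops at rows 105–118 and 250–264 and the stop plate's top at row ~290. The guard's dark front edge is at row 40, the lever hinge at (645,480) and its black grip from (460,438) to (550,458).

Run:
```python
from h import *
o=np.load("o6.npy",allow_pickle=True).item()
im=cv2.imread("pics/w6.png"); g=cv2.cvtColor(im,cv2.COLOR_BGR2GRAY)
for c in(320,334,348): print(c,"w2",g[102:122,c].tolist(),"w1",g[168:184,c].tolist())
for r in(130,155): print(r,g[r,318:350].tolist())
for r in(175,): print(r,g[r,308:364].tolist())
P=lambda u,v,z:at("wrist",u/2.2222+160,v/2.2222+60,z,o).round(4)
print("w1 corners",P(342,251,.05),P(438,249,.05),P(342,265,.05),P(438,261,.05))
print("w2",P(340,105,.05),P(438,105,.05),P(342,118,.05))
print("stop",P(285,293,.056),P(493,288,.056))
print("pad",P(362,250,.022),P(410,246,.022),P(363,130,.022),P(409,130,.022))
print("hinge",P(645,480,.083),"grip",P(460,438,.083),P(550,458,.083))
```

```text
320 w2 [158, 155, 157, 157, 158, 120, 112, 118, 208, 218, 220, 196, 109, 104, 106, 106, 218, 246, 246, 247] w1 [147, 147, 147, 83, 72, 102, 184, 209, 223, 232, 213, 136, 147, 142, 112, 91]
334 w2 [154, 155, 153, 155, 157, 113, 118, 120, 117, 110, 103, 79, 58, 50, 52, 35, 43, 37, 35, 36] w1 [19, 21, 20, 53, 69, 137, 199, 206, 217, 226, 207, 152, 143, 145, 95, 89]
348 w2 [152, 151, 153, 151, 149, 115, 116, 119, 116, 114, 98, 68, 56, 51, 51, 153, 243, 246, 246, 245] w1 [143, 145, 113, 74, 67, 152, 203, 207, 206, 215, 171, 145, 145, 133, 94, 90]
130 [246, 246, 246, 246, 232, 26, 38, 39, 37, 40, 32, 40, 39, 39, 35, 33, 40, 39, 40, 38, 39, 37, 37, 36, 36, 38, 119, 219, 246, 246, 245, 245]
155 [147, 148, 152, 152, 151, 49, 40, 35, 42, 39, 34, 43, 36, 40, 37, 36, 38, 37, 39, 37, 35, 33, 37, 42, 40, 39, 131, 145, 147, 148, 148, 148]
175 [149, 149, 145, 145, 147, 136, 196, 209, 211, 208, 208, 209, 209, 205, 207, 207, 205, 205, 207, 207, 204, 204, 207, 205, 207, 206, 206, 203, 206, 206, 205, 206, 206, 205, 205, 208, 207, 206, 207, 207, 207, 206, 207, 205, 207, 205, 207, 207, 193, 131, 143, 145, 146, 146, 143, 149]
w1 corners [0.5087 0.326  0.05  ] [0.5514 0.3274 0.05  ] [0.5088 0.3199 0.05  ] [0.5517 0.3221 0.05  ]
w2 [0.5073 0.3867 0.05  ] [0.5488 0.3872 0.05  ] [0.5082 0.3815 0.05  ]
stop [0.4837 0.3078 0.056 ] [0.5758 0.3111 0.056 ]
pad [0.5183 0.3248 0.022 ] [0.5414 0.3269 0.022 ] [0.5178 0.3793 0.022 ] [0.5391 0.3795 0.022 ]
hinge [0.642  0.2315 0.083 ] grip [0.5603 0.2499 0.083 ] [0.5997 0.2412 0.083 ]
```

Run:
```python
from h import *
go([(.5288,.3564,.40,2),(.5288,.3564,.238,2)])
```

```text
[{"dp": [38.0, 9.9, 8.7], "spin": -0.012}, {"dp": [37.8, 10.3, 8.7], "spin": -0.012}, {"dp": [0.0, 0.0, 40.5], "spin": -0.0}, {"dp": [0.0, 0.0, 40.5], "spin": -0.0}, {"dp": [0.0, 0.0, 40.5], "spin": -0.0}]
[{"dp": [0.0, 0.0, 40.5], "spin": -0.0}]
```

Emit:
arm_command:
  plan:
    - {"dp": [38.0, 9.9, 8.7], "spin": -0.012}
    - {"dp": [37.8, 10.3, 8.7], "spin": -0.012}
    - {"dp": [0.0, 0.0, 40.5], "spin": 0}
    - {"dp": [0.0, 0.0, 40.5], "spin": 0}
    - {"dp": [0.0, 0.0, 40.5], "spin": 0}

```text
clock: 13.05
position: [0.5279, 0.3566, 0.2767]
ee_rot: [0.694, 0.72, -0.001, -0.0]
ft_force: [1.3, 0.1, -0.9]
grip_width: 0.317
grasp_force: 39.8
```

Emit:
arm_command:
  plan:
    - {"dp": [0.0, 0.0, 40.5], "spin": 0}
    - {"dp": [0, 0, 0], "spin": 0}
    - {"dp": [0, 0, 0], "spin": 0}

```text
clock: 13.35
position: [0.5287, 0.3566, 0.2386]
ee_rot: [0.694, 0.72, -0.001, -0.0]
ft_force: [0.9, -0.1, 1.0]
grip_width: 0.319
grasp_force: 39.8
```

Run:
```python
from h import *
im,o=snap("wrist","w7"); p,h,_=pose(o); print(p,np.degrees(h),o["joint_velocities"].round(3))
cv2.imwrite("pics/w7c.png",cv2.resize(im[150:400,150:480],(792,600),interpolation=cv2.INTER_CUBIC))
np.save("o7.npy",o,allow_pickle=True)
```

```text
[0.52874167 0.35656945 0.23860361] 2.030659794026731 [ 0.001 -0.033  0.009 -0.049  0.003  0.002  0.   ]
```

View pics/w7c.png

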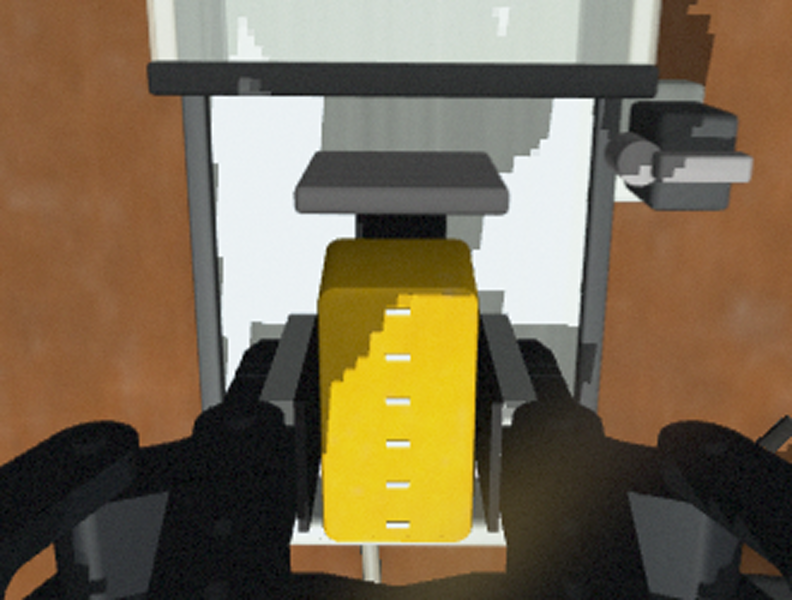

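The relay is aligned: computed gap to the end wall's inner edge (row 214) is 2.5 mm, and it is 1 mm off sideways (397 against 402). I lower it.

Emit:
arm_command:
  plan:
    - {"dp": [0, 1, 15], "spin": 0}
    - {"dp": [0, 0, 15], "spin": 0}
    - {"dp": [0, 0, 5], "spin": 0}
    - {"dp": [0, 0, 0], "spin": 0}

```text
clock: 13.8
position: [0.5318, 0.3562, 0.2045]
ee_rot: [0.695, 0.719, 0.002, 0.001]
ft_force: [5.5, -1.1, -0.7]
grip_width: 0.322
grasp_force: 53.8
```

Emit:
arm_command:
  plan:
    - {"dp": [0, 0, 2], "spin": 0}
    - {"dp": [0, 0, 0], "spin": 0}

```text
clock: 14.0
position: [0.5319, 0.3562, 0.2035]
ee_rot: [0.695, 0.719, 0.002, 0.001]
ft_force: [2.0, -4.2, 10.2]
grip_width: 0.318
grasp_force: 55.4
```

Emit:
arm_command:
  plan:
    - {"dp": [0, 0, 1], "spin": 0}
    - {"dp": [0, 0, 0], "spin": 0}

```text
clock: 14.2
position: [0.532, 0.3562, 0.2034]
ee_rot: [0.695, 0.719, 0.002, 0.001]
ft_force: [-2.2, -7.2, 17.6]
grip_width: 0.317
grasp_force: 56.7
```

Run:
```python
from h import *
im,o=snap("wrist","w8"); p,h,_=pose(o); print(p,np.degrees(h),Ro.from_quat(o["ee_rot"]).as_matrix().round(4).tolist(),o["torque"],o["ft_force"])
im2,_=snap("scene","s8")
a=cv2.resize(im[170:400,200:440],(500,480),interpolation=cv2.INTER_CUBIC)
b=cv2.resize(im2[150:250,210:310],(300,300),interpolation=cv2.INTER_CUBIC)
c=np.zeros((480,800,3),np.uint8); c[:,:500]=a; c[:300,500:]=b
cv2.imwrite("pics/w8c.png",c)
```

```text
[0.53195209 0.3561641  0.20335752] 1.93447246173225 [[-0.0338, 0.9994, 0.0039], [0.9994, 0.0338, 0.0017], [0.0016, 0.0039, -1.0]] [-1.47924847  0.43396127 -0.10418517] [-2.16821671 -7.23891533 17.59412371]
```

View pics/w8c.png

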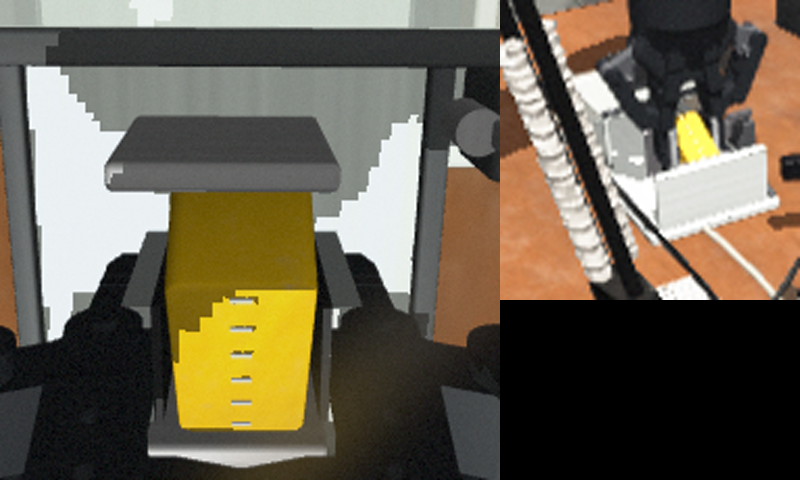

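The relay seems to have pitched, front end up: its front face spans rows 190–290 in the crop and its top is foreshortened. I lift and measure.

Emit:
arm_command:
  plan:
    - {"dp": [0, 0, -10], "spin": 0}
    - {"dp": [0, 0, -15], "spin": 0}
    - {"dp": [0, 0, -15], "spin": 0}
    - {"dp": [0, 0, 0], "spin": 0}

```text
clock: 14.7
position: [0.5312, 0.3574, 0.2436]
ee_rot: [0.695, 0.719, 0.003, 0.0]
ft_force: [0.6, -0.2, -0.5]
grip_width: 0.316
grasp_force: 54.0
```

Run:
```python
from h import *
im,o=snap("wrist","w9"); p,h,_=pose(o); print(p,np.degrees(h),o["ft_force"],o["grip_width"],o["grasp_force"])
for nm in("w7","w8","w9"):
  I=cv2.imread(f"pics/{nm}.png"); H=cv2.cvtColor(I,cv2.COLOR_BGR2HSV)
  m=cv2.inRange(H,(20,120,40),(35,255,255)); n,l,s,c=cv2.connectedComponentsWithStats(m); i=1+np.argmax(s[1:,4]); print(nm,s[i])
  print(H[225:385:3,300,2].tolist()); print(H[225:385:3,316,2].tolist());
```

```text
[0.53115614 0.35743252 0.24362695] 2.021723350203097 [ 0.57459805 -0.24915268 -0.45118574] 0.3156532063378629 54.00824725627899
w7 [ 282  249   68  127 7984]
[71, 93, 104, 104, 97, 23, 49, 53, 65, 80, 86, 89, 98, 98, 104, 145, 141, 136, 137, 140, 139, 138, 139, 135, 134, 234, 235, 234, 236, 234, 236, 236, 234, 236, 236, 235, 236, 235, 236, 235, 236, 234, 235, 236, 235, 236, 236, 235, 234, 235, 235, 89, 127, 138]
[66, 90, 105, 103, 97, 9, 23, 17, 44, 84, 89, 95, 94, 100, 103, 144, 221, 223, 239, 236, 235, 236, 235, 236, 206, 236, 235, 237, 235, 235, 209, 234, 235, 235, 237, 236, 170, 236, 235, 236, 235, 235, 213, 234, 234, 235, 234, 236, 240, 233, 233, 143, 143, 142]
w8 [ 279  262   74  115 7703]
[104, 70, 61, 66, 63, 65, 67, 66, 98, 105, 98, 100, 78, 108, 111, 113, 111, 117, 113, 118, 118, 117, 121, 121, 122, 126, 122, 133, 127, 123, 123, 123, 121, 235, 234, 235, 234, 234, 234, 234, 234, 234, 234, 235, 235, 234, 231, 233, 234, 231, 126, 65, 69, 120]
[122, 64, 66, 65, 67, 64, 66, 67, 97, 103, 104, 97, 78, 111, 112, 114, 117, 117, 118, 118, 121, 121, 122, 125, 124, 123, 125, 132, 230, 135, 225, 235, 235, 235, 153, 234, 235, 233, 145, 233, 234, 235, 125, 234, 233, 233, 211, 233, 231, 138, 227, 73, 76, 120]
w9 [ 279  256   74  121 8036]
[68, 72, 103, 103, 101, 52, 48, 47, 47, 50, 51, 109, 110, 110, 113, 109, 114, 119, 120, 121, 124, 125, 123, 123, 129, 126, 128, 139, 128, 125, 125, 124, 237, 237, 237, 236, 237, 237, 237, 237, 238, 237, 238, 237, 237, 238, 234, 235, 235, 236, 234, 194, 195, 199]
[70, 72, 106, 106, 102, 22, 16, 19, 21, 20, 22, 110, 112, 114, 114, 115, 121, 120, 119, 120, 125, 122, 126, 127, 128, 125, 127, 133, 234, 199, 234, 237, 236, 239, 187, 238, 237, 236, 114, 236, 237, 236, 130, 237, 237, 236, 219, 234, 235, 136, 233, 147, 147, 149]
```

Run:
```python
from h import *
from scipy.optimize import least_squares
def row(x,z):
    rx,rz=x-.067,z-.032; y=-.965*rx-.264*rz; d=-.264*rx+.965*rz; return 241.57+333.9*y/d
def corners(q): 
    x0,z0,t=q; c,s=np.cos(t),np.sin(t)
    f=lambda a,b:(x0+a*c+b*s, z0+b*c-a*s)   # b>0 = down ; t>0 front up
    return f(.025,.013),f(.025,-.013),f(-.025,-.013),f(-.025,.013)
for nm,r in(("w7",(249.5,270.5,376)),("w9",(256.5,306.,377.))):
    s=least_squares(lambda q:[row(*c)-k for c,k in zip(corners(q)[:3],r)],[-.002,.165,.1]).x
    print(nm,s[:2].round(4),np.degrees(s[2]).round(1),np.round(corners(s),4).tolist(),[row(*c)-k for c,k in zip(corners(s)[:3],r)])
```

```text
w7 [-0.0035  0.1703] 2.0 [[0.022, 0.1825], [0.0211, 0.1565], [-0.0289, 0.1582], [-0.028, 0.1842]] [np.float64(0.0), np.float64(0.0), np.float64(5.684341886080802e-14)]
w9 [-0.0037  0.1628] 24.7 [[0.0244, 0.1641], [0.0136, 0.1405], [-0.0319, 0.1614], [-0.021, 0.185]] [np.float64(-5.684341886080802e-14), np.float64(-2.2737367544323206e-13), np.float64(-2.8421709430404007e-13)]
```

Run:
```python
from h import *
I=cv2.imread("pics/w7.png")
for c in(288,292,310,330,340): print(c,[tuple(map(int,I[r,c])) for r in range(236,256,2)])
print([tuple(map(int,I[r,316])) for r in range(366,392,2)])
I=cv2.imread("pics/w8.png"); print([tuple(map(int,I[r,316])) for r in range(370,400,2)])
```

```text
288 [(100, 101, 100), (81, 80, 80), (242, 240, 234), (244, 242, 237), (243, 240, 235), (243, 241, 234), (243, 241, 235), (148, 165, 165), (5, 58, 71), (7, 63, 78)]
292 [(97, 99, 99), (80, 82, 81), (242, 241, 234), (244, 242, 236), (243, 242, 235), (244, 242, 236), (244, 242, 235), (14, 67, 81), (13, 65, 81), (6, 69, 84)]
310 [(99, 99, 99), (82, 82, 82), (15, 19, 17), (20, 14, 16), (18, 20, 18), (17, 14, 14), (14, 5, 6), (0, 60, 76), (6, 67, 84), (7, 71, 87)]
330 [(101, 100, 103), (83, 82, 83), (17, 15, 19), (19, 16, 14), (26, 21, 21), (21, 18, 15), (19, 17, 21), (0, 65, 77), (4, 67, 83), (10, 72, 90)]
340 [(101, 101, 100), (84, 85, 84), (133, 139, 134), (132, 138, 133), (132, 138, 135), (132, 139, 133), (129, 139, 134), (26, 71, 87), (15, 71, 89), (1, 68, 87)]
[(45, 204, 236), (234, 236, 230), (84, 205, 233), (48, 200, 233), (44, 203, 234), (211, 224, 221), (63, 100, 143), (57, 96, 142), (54, 94, 140), (56, 97, 142), (55, 98, 143), (58, 98, 144), (62, 100, 144)]
[(32, 190, 232), (117, 132, 138), (76, 192, 229), (31, 98, 120), (64, 72, 73), (65, 71, 75), (76, 81, 83), (112, 118, 120), (178, 182, 184), (204, 207, 210), (198, 205, 205), (184, 189, 190), (58, 70, 73), (29, 49, 55), (29, 49, 55)]
```

Run:
```python
from h import *
go([(.531,.357,.29,2),(.40,.2575,.29,1),(.385,.2575,.20,1),(.385,.2575,.186,1)])
```

```text
[{"dp": [-0.1, 0.1, -23.9], "spin": 0.0}, {"dp": [-0.1, 0.1, -23.9], "spin": 0.0}, {"dp": [-23.7, -33.6, -0.0], "spin": 0.004}, {"dp": [-23.9, -33.5, -0.0], "spin": 0.004}, {"dp": [-24.0, -33.4, -0.0], "spin": 0.004}]
[{"dp": [-24.2, -33.3, -0.0], "spin": 0.004}, {"dp": [0.1, -5.0, 30.0], "spin": -0.0}, {"dp": [0.1, -5.0, 30.0], "spin": -0.0}, {"dp": [0.1, -5.0, 30.0], "spin": -0.0}, {"dp": [0.0, 0.0, 14.0], "spin": -0.0}]
```

Emit:
arm_command:
  plan:
    - {"dp": [0, 0, -23.9], "spin": 0}
    - {"dp": [0, 0, -23.9], "spin": 0}
    - {"dp": [-23.7, -33.6, 0], "spin": 0.004}
    - {"dp": [-23.9, -33.5, 0], "spin": 0.004}
    - {"dp": [-24, -33.4, 0], "spin": 0.004}

```text
clock: 15.25
position: [0.4308, 0.2811, 0.2874]
ee_rot: [0.699, 0.715, -0.0, -0.0]
ft_force: [0.6, -0.2, -0.4]
grip_width: 0.318
grasp_force: 54.1
```

Emit:
arm_command:
  plan:
    - {"dp": [-24.2, -33.3, 0], "spin": 0.004}
    - {"dp": [0.1, -5, 30], "spin": 0}
    - {"dp": [0.1, -5, 30], "spin": 0}
    - {"dp": [0.1, -5, 30], "spin": 0}
    - {"dp": [0, 0, 8], "spin": 0}

```text
clock: 15.75
position: [0.3828, 0.2563, 0.1872]
ee_rot: [0.7, 0.714, -0.002, -0.0]
ft_force: [-0.4, -0.1, -0.2]
grip_width: 0.323
grasp_force: 54.1
```

Emit:
arm_command:
  plan:
    - {"dp": [0, 0, 4], "spin": 0}
    - {"dp": [0, 0, 2], "spin": 0}
    - {"dp": [0, 0, 0], "spin": 0}

```text
clock: 16.05
position: [0.385, 0.2573, 0.1846]
ee_rot: [0.7, 0.714, 0.001, 0.0]
ft_force: [0.2, -0.2, 0.3]
grip_width: 0.32
grasp_force: 54.1
```

Emit:
arm_command:
  plan:
    - {"dp": [0, 0, 1.5], "spin": 0}
    - {"dp": [0, 0, 0], "spin": 0}

```text
clock: 16.25
position: [0.3847, 0.2571, 0.1828]
ee_rot: [0.7, 0.714, 0.0, -0.0]
ft_force: [-1.1, 0.4, 0.4]
grip_width: 0.316
grasp_force: 54.1
```

Emit:
arm_command:
  plan:
    - {"dp": [0, 0, 2], "spin": 0}
    - {"dp": [0, 0, 0], "spin": 0}

```text
clock: 16.45
position: [0.3848, 0.2573, 0.1811]
ee_rot: [0.7, 0.714, 0.001, -0.0]
ft_force: [-1.8, -1.0, 10.2]
grip_width: 0.32
grasp_force: 55.7
```

Emit:
arm_command:
  plan:
    - {"dp": [0, 0, 0], "spin": 0}
    - {"dp": [0, 0, 0], "spin": 0}
    - {"dp": [0, 0, 0], "spin": 0}
    - {"dp": [0, 0, 0], "spin": 0}
    - {"dp": [0, 0, 0], "spin": 0}
  grip: -0.7

```text
clock: 16.95
position: [0.3844, 0.257, 0.1802]
ee_rot: [0.7, 0.714, -0.0, -0.0]
ft_force: [-0.0, -0.6, -1.0]
grip_width: 0.851
grasp_force: 0.0
```

Emit:
arm_command:
  plan:
    - {"dp": [0, 0, -20], "spin": 0}
    - {"dp": [0, 0, -45], "spin": 0}
    - {"dp": [0, 0, -45], "spin": 0}
    - {"dp": [0, 0, 0], "spin": 0}
    - {"dp": [0, 0, 0], "spin": 0}

```text
clock: 17.45
position: [0.3846, 0.2571, 0.2912]
ee_rot: [0.7, 0.714, 0.001, -0.0]
ft_force: [0.1, 0.3, -1.1]
grip_width: 0.85
grasp_force: 0.0
```

Run:
```python
from h import *
im,o=snap("wrist","w10"); p,h,_=pose(o); print(p,np.degrees(h))
yellow(im,o,.026)
m=cv2.inRange(cv2.cvtColor(im,cv2.COLOR_BGR2HSV),(20,120,30),(35,255,255)); 
for c in(315,320,325): print(c,cv2.cvtColor(im,cv2.COLOR_BGR2HSV)[195:285:2,c].tolist())
```

```text
[0.38456281 0.25710036 0.29119348] 1.0930844847025376
2416 ((315.0, 234.5), (69.0, 36.0), 90.0) [0.3845 0.2657 0.026 ]
25.3 1.1
51.3 -88.1
26.7 -178.9
51.3 90.3
315 [[13, 149, 87], [14, 153, 85], [15, 159, 85], [23, 224, 90], [23, 240, 102], [23, 238, 107], [25, 224, 239], [25, 221, 242], [26, 53, 226], [26, 191, 242], [26, 223, 242], [26, 222, 242], [26, 222, 242], [26, 225, 242], [26, 60, 239], [26, 221, 243], [26, 227, 241], [27, 221, 242], [27, 223, 241], [27, 23, 230], [27, 203, 243], [27, 221, 242], [27, 224, 241], [27, 212, 242], [27, 178, 231], [27, 134, 242], [27, 222, 241], [27, 229, 241], [27, 222, 242], [27, 214, 242], [29, 50, 242], [27, 211, 242], [27, 212, 242], [27, 214, 242], [27, 212, 242], [54, 5, 245], [27, 197, 242], [27, 211, 242], [13, 156, 163], [13, 156, 163], [13, 158, 163], [13, 154, 162], [13, 158, 163], [13, 162, 161], [13, 160, 161]]
320 [[13, 147, 87], [13, 145, 86], [14, 169, 83], [24, 244, 91], [23, 232, 101], [23, 255, 110], [25, 220, 240], [25, 215, 242], [25, 218, 243], [25, 223, 242], [25, 219, 242], [26, 224, 242], [26, 224, 242], [26, 229, 242],
[... 517 characters left out ...]
[12, 140, 91], [15, 166, 83], [24, 255, 93], [23, 228, 104], [23, 223, 111], [24, 201, 238], [25, 223, 242], [26, 222, 242], [26, 221, 243], [26, 236, 241], [26, 223, 242], [26, 225, 242], [26, 224, 242], [26, 224, 242], [26, 218, 243], [26, 224, 242], [27, 224, 242], [27, 223, 242], [27, 227, 242], [27, 227, 243], [27, 222, 242], [27, 219, 241], [27, 214, 243], [27, 226, 240], [27, 218, 242], [27, 214, 242], [27, 207, 242], [27, 215, 242], [27, 222, 242], [27, 214, 242], [27, 210, 243], [27, 211, 243], [27, 214, 241], [27, 216, 241], [27, 211, 242], [27, 214, 241], [27, 205, 242], [13, 157, 167], [13, 160, 161], [14, 155, 163], [12, 159, 162], [13, 153, 160], [13, 150, 161], [13, 152, 161]]
```

Run:
```python
from h import *
o=manip.get_obs(); p,h,_=pose(o); print(p)
a=at("wrist",317,206.0,.026,o);b=at("wrist",317,270.5,.026,o);c=at("wrist",317,200,.0,o); print(a,b,(a+b)/2,c)
```

```text
[0.38423569 0.25684878 0.29005775]
[0.38473429 0.28661938 0.026     ] [0.38574648 0.23858807 0.026     ] [0.38524038 0.26260372 0.026     ] [0.3848355  0.28709174 0.        ]
```

Emit:
arm_command:
  plan:
    - {"dp": [5.5, 1, 40], "spin": 0}
    - {"dp": [0, 0, 40], "spin": 0}
    - {"dp": [0, 0, 23], "spin": 0}
    - {"dp": [0, 0, 9], "spin": 0}
    - {"dp": [0, 0, 0], "spin": 0}

```text
clock: 18.0
position: [0.3847, 0.2619, 0.1768]
ee_rot: [0.7, 0.714, -0.002, -0.0]
ft_force: [-0.9, 0.2, 0.7]
grip_width: 0.849
grasp_force: 0.0
```

Emit:
arm_command:
  plan:
    - {"dp": [0, 0, 0], "spin": 0}
    - {"dp": [0, 0, 0], "spin": 0}
    - {"dp": [0, 0, 0], "spin": 0}
    - {"dp": [0, 0, 0], "spin": 0}
    - {"dp": [0, 0, 0], "spin": 0}
  grip: 1
  newtons: 60

```text
clock: 18.5
position: [0.3858, 0.2629, 0.1795]
ee_rot: [0.7, 0.714, 0.001, -0.0]
ft_force: [-1.5, -0.9, 6.0]
grip_width: 0.313
grasp_force: 59.6
```

Emit:
arm_command:
  plan:
    - {"dp": [0, 0, 0], "spin": 0}
    - {"dp": [0, 0, -10], "spin": 0}
    - {"dp": [0, 0, -40], "spin": 0}
    - {"dp": [0, 0, -45], "spin": 0}
    - {"dp": [0, 0, 0], "spin": 0}

```text
clock: 19.0
position: [0.3869, 0.2635, 0.2796]
ee_rot: [0.7, 0.714, 0.005, 0.0]
ft_force: [0.4, 0.6, -1.1]
grip_width: 0.31
grasp_force: 59.2
```

Run:
```python
from h import *
p,h,o=pose(); print(p,np.degrees(h),o["grip_width"],o["grasp_force"])
go([(.5295,.354,.31,2),(.5295,.354,.238,2)])
```

```text
[0.38686922 0.2634638  0.27958606] 1.0658867138732366 0.3100359583667074 59.18247699737549
[{"dp": [22.0, 36.1, -7.6], "spin": -0.004}, {"dp": [21.8, 36.2, -7.6], "spin": -0.004}, {"dp": [21.7, 36.3, -7.6], "spin": -0.004}, {"dp": [21.5, 36.3, -7.6], "spin": -0.004}, {"dp": [0.0, 0.0, 36.0], "spin": -0.0}]
[{"dp": [0.0, 0.0, 36.0], "spin": -0.0}]
```

Emit:
arm_command:
  plan:
    - {"dp": [22, 36.1, -7.6], "spin": -0.004}
    - {"dp": [21.8, 36.2, -7.6], "spin": -0.004}
    - {"dp": [21.7, 36.3, -7.6], "spin": -0.004}
    - {"dp": [21.5, 36.3, -7.6], "spin": -0.004}
    - {"dp": [0, 0, 36], "spin": 0}

```text
clock: 19.5
position: [0.533, 0.3566, 0.2741]
ee_rot: [0.694, 0.719, 0.007, 0.001]
ft_force: [0.1, -0.3, -1.1]
grip_width: 0.311
grasp_force: 59.3
```

Emit:
arm_command:
  plan:
    - {"dp": [0, 0, 34], "spin": 0}
    - {"dp": [0, 0, 0], "spin": 0}
    - {"dp": [0, 0, 0], "spin": 0}

```text
clock: 19.8
position: [0.5279, 0.3531, 0.2346]
ee_rot: [0.695, 0.719, -0.0, -0.0]
ft_force: [1.2, -0.0, 0.8]
grip_width: 0.315
grasp_force: 59.3
```

Run:
```python
from h import *
im,o=snap("wrist","w11"); p,h,_=pose(o); print(p,np.degrees(h),o["ee_rot"])
print("col318",cv2.cvtColor(im,cv2.COLOR_BGR2HSV)[205:285,318,2].tolist())
print("rear",[tuple(map(int,im[r,322])) for r in range(362,392,2)])
print("row",cv2.cvtColor(im,cv2.COLOR_BGR2GRAY)[234,265:370].tolist())
```

```text
[0.52789708 0.35311935 0.23457037] 2.0132196921863597 [ 6.94575328e-01  7.19419931e-01 -2.72750706e-04 -4.95722974e-05]
col318 [143, 144, 143, 118, 73, 68, 65, 64, 64, 68, 65, 67, 67, 66, 66, 67, 62, 67, 92, 101, 103, 107, 105, 105, 105, 103, 103, 98, 86, 61, 22, 16, 8, 19, 17, 7, 17, 21, 17, 14, 15, 57, 80, 82, 83, 88, 87, 88, 88, 93, 94, 94, 99, 96, 98, 96, 101, 102, 101, 105, 111, 139, 143, 140, 140, 140, 142, 140, 219, 204, 239, 240, 235, 234, 235, 235, 235, 235, 235, 234]
rear [(39, 200, 234), (36, 200, 233), (31, 200, 232), (37, 199, 233), (39, 199, 232), (231, 236, 233), (230, 236, 232), (163, 182, 189), (61, 99, 148), (54, 97, 143), (60, 100, 145), (57, 97, 145), (56, 99, 143), (54, 97, 143), (54, 96, 140)]
row [238, 239, 239, 239, 239, 239, 239, 239, 238, 234, 193, 164, 151, 150, 151, 154, 151, 152, 151, 153, 153, 153, 155, 154, 153, 156, 151, 154, 153, 153, 154, 155, 155, 126, 39, 44, 43, 45, 44, 49, 46, 51, 51, 50, 52, 57, 59, 60, 62, 58, 57, 59, 60, 59, 58, 56, 62, 54, 59, 61, 56, 63, 63, 60, 59, 59, 59, 61, 58, 61, 62, 63, 62, 90, 88, 89, 89, 88, 90, 89, 91, 87, 86, 82, 85, 82, 79, 82, 84, 78, 79, 80, 76, 80, 80, 76, 82, 150, 162, 237, 239, 239, 238, 239, 240]
```

Emit:
arm_command:
  plan:
    - {"dp": [1, 1.5, 5], "spin": 0}
    - {"dp": [0, 0, 4], "spin": 0}
    - {"dp": [0, 0, 0], "spin": 0}

```text
clock: 20.15
position: [0.5294, 0.3541, 0.2249]
ee_rot: [0.695, 0.719, 0.0, -0.0]
ft_force: [0.2, -0.8, -1.1]
grip_width: 0.312
grasp_force: 59.3
```

Emit:
arm_command:
  plan:
    - {"dp": [0, 0, 2], "spin": 0}
    - {"dp": [0, 0, 2], "spin": 0}
    - {"dp": [0, 0, 0], "spin": 0}

```text
clock: 20.45
position: [0.5294, 0.3541, 0.2204]
ee_rot: [0.695, 0.719, -0.0, -0.0]
ft_force: [-0.2, 0.0, -0.7]
grip_width: 0.312
grasp_force: 59.3
```

Emit:
arm_command:
  plan:
    - {"dp": [0, 0, 5], "spin": 0}
    - {"dp": [0, 0, 5], "spin": 0}
    - {"dp": [0, 0, 3], "spin": 0}
    - {"dp": [0, 0, 0], "spin": 0}

```text
clock: 20.85
position: [0.5292, 0.354, 0.2069]
ee_rot: [0.695, 0.719, -0.001, -0.0]
ft_force: [-0.4, -0.2, -0.9]
grip_width: 0.318
grasp_force: 59.3
```

Emit:
arm_command:
  plan:
    - {"dp": [0, 0, 3], "spin": 0}
    - {"dp": [0, 0, 1.5], "spin": 0}
    - {"dp": [0, 0, 0], "spin": 0}

```text
clock: 21.15
position: [0.5294, 0.3541, 0.203]
ee_rot: [0.695, 0.719, -0.0, -0.0]
ft_force: [0.1, 0.8, 0.0]
grip_width: 0.311
grasp_force: 59.3
```

Free so far. Final 1.5 mm, then release with a partial opening and rise.

Emit:
arm_command:
  plan:
    - {"dp": [0, 0, 1.3], "spin": 0}
    - {"dp": [0, 0, 0], "spin": 0}

```text
clock: 21.35
position: [0.5294, 0.3542, 0.2018]
ee_rot: [0.695, 0.719, 0.0, -0.0]
ft_force: [-0.4, -0.5, 0.5]
grip_width: 0.312
grasp_force: 59.3
```

Emit:
arm_command:
  plan:
    - {"dp": [0, 0, 0], "spin": 0}
    - {"dp": [0, 0, 0], "spin": 0}
    - {"dp": [0, 0, 0], "spin": 0}
    - {"dp": [0, 0, 0], "spin": 0}
  grip: -0.2

```text
clock: 21.75
position: [0.5295, 0.3542, 0.202]
ee_rot: [0.695, 0.719, 0.0, -0.0]
ft_force: [0.4, 0.8, -0.3]
grip_width: 0.601
grasp_force: 0.0
```

Emit:
arm_command:
  plan:
    - {"dp": [0, 0, -20], "spin": 0}
    - {"dp": [0, 0, -45], "spin": 0}
    - {"dp": [0, 0, -45], "spin": 0}
    - {"dp": [0, 0, -40], "spin": 0}
    - {"dp": [0, 0, 0], "spin": 0}

```text
clock: 22.25
position: [0.5307, 0.3546, 0.3587]
ee_rot: [0.695, 0.719, 0.005, 0.001]
ft_force: [0.1, 0.8, -0.6]
grip_width: 0.598
grasp_force: 0.0
```

Emit:
arm_command:
  plan:
    - {"dp": [0, 0, 0], "spin": 0}

```text
clock: 22.35
position: [0.5296, 0.3542, 0.3529]
ee_rot: [0.695, 0.719, 0.001, 0.0]
ft_force: [-0.4, -0.3, -0.9]
grip_width: 0.6
grasp_force: 0.0
```

Run:
```python
from h import *
im,o=snap("wrist","w12"); p,h,_=pose(o); print(p,np.degrees(h)); np.save("o12.npy",o,allow_pickle=True)
cv2.imwrite("pics/w12c.png",cv2.resize(im[20:400,150:550],(800,600) if 0 else (632,600),interpolation=cv2.INTER_CUBIC))
yellow(im,o,.048)
for n in["guard_tab","lever_hinge","lever_grip"]:
  print(n,[(np.round(r["position"],3).tolist(),round(r["score"],2)) for r in finder.find_in("wrist",n)])
```

```text
[0.52958405 0.35416273 0.352861  ] 2.0032360023970592
1817 ((314.5, 231.0), (58.0, 31.0), 90.0) [0.5292 0.3559 0.048 ]
25.5 2.0
50.2 -87.3
26.7 -178.0
50.2 91.3
guard_tab [([0.527, 0.447, 0.062], 0.69)]
lever_hinge [([0.577, 0.25, 0.082], 0.98), ([0.528, 0.448, 0.06], 0.36)]
lever_grip [([0.575, 0.241, 0.082], 0.85)]
```

View pics/w12c.png

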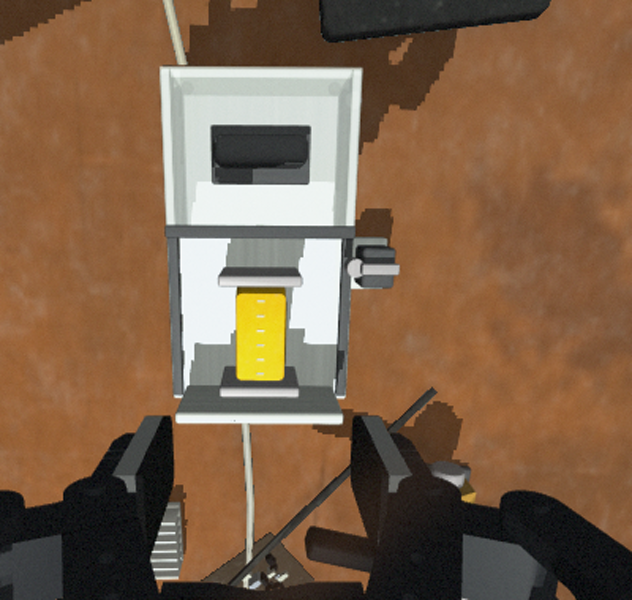

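The relay lies flat in the cradle between the end walls at px (261,337) in the crop. The open guard's tab is at (261,150). Next, push the guard with closed fingers.

Run:
```python
from h import *
go([(.5251,.483,.32,2),(.5251,.483,.2405,2)])
```

```text
[{"dp": [43.0, 0.1, 10.1], "spin": 0.0}, {"dp": [43.0, 0.1, 10.1], "spin": 0.0}, {"dp": [43.0, 0.1, 10.1], "spin": 0.0}, {"dp": [0.0, 0.0, 39.8], "spin": -0.0}, {"dp": [0.0, 0.0, 39.8], "spin": -0.0}]
```

Emit:
arm_command:
  plan:
    - {"dp": [43, 0.1, 10.1], "spin": 0}
    - {"dp": [43, 0.1, 10.1], "spin": 0}
    - {"dp": [43, 0.1, 10.1], "spin": 0}
    - {"dp": [0, 0, 40], "spin": 0}
    - {"dp": [0, 0, 20], "spin": 0}
  grip: 1
  newtons: 20

```text
clock: 23.05
position: [0.5236, 0.4842, 0.2566]
ee_rot: [0.694, 0.72, -0.003, -0.0]
ft_force: [-0.7, -0.8, -0.5]
grip_width: 0.002
grasp_force: 0.0
```

Emit:
arm_command:
  plan:
    - {"dp": [0, 0, 10], "spin": 0}
    - {"dp": [0, 0, 10], "spin": 0}
    - {"dp": [0, 0, 0], "spin": 0}

```text
clock: 23.35
position: [0.5253, 0.4827, 0.2407]
ee_rot: [0.695, 0.719, -0.001, -0.0]
ft_force: [0.2, -1.0, -0.3]
grip_width: -0.003
grasp_force: 0.0
```

Emit:
arm_command:
  plan:
    - {"dp": [-10, 0, 0], "spin": 0}
    - {"dp": [-10, 0, 0], "spin": 0}
    - {"dp": [-10, 0, 0], "spin": 0}

```text
clock: 23.65
position: [0.5267, 0.4521, 0.2429]
ee_rot: [0.695, 0.719, 0.001, -0.0]
ft_force: [0.6, 2.3, 1.0]
grip_width: -0.0
grasp_force: 0.9
```

Emit:
arm_command:
  plan:
    - {"dp": [-12, 0, 0], "spin": 0}
    - {"dp": [-12, 0, 0], "spin": 0}
    - {"dp": [-12, 0, 0], "spin": 0}
    - {"dp": [-12, 0, 0], "spin": 0}
    - {"dp": [-8, 0, 0], "spin": 0}

```text
clock: 24.15
position: [0.5284, 0.3956, 0.2417]
ee_rot: [0.695, 0.719, -0.0, 0.0]
ft_force: [-0.9, 0.6, 0.7]
grip_width: 0.0
grasp_force: 0.9
```

Emit:
arm_command:
  plan:
    - {"dp": [-6, 0, 0], "spin": 0}
    - {"dp": [-6, 0, 0], "spin": 0}
    - {"dp": [-4, 0, 0], "spin": 0}
    - {"dp": [0, 0, 0], "spin": 0}

```text
clock: 24.55
position: [0.5287, 0.3814, 0.2417]
ee_rot: [0.694, 0.72, 0.0, -0.0]
ft_force: [0.7, 3.9, -0.0]
grip_width: -0.0
grasp_force: 1.7
```

Emit:
arm_command:
  plan:
    - {"dp": [-3, 0, 0], "spin": 0}
    - {"dp": [-2, 0, 0], "spin": 0}
    - {"dp": [0, 0, 0], "spin": 0}

```text
clock: 24.85
position: [0.5291, 0.3752, 0.2413]
ee_rot: [0.695, 0.719, -0.001, 0.0]
ft_force: [0.3, 0.2, -0.0]
grip_width: 0.001
grasp_force: 0.0
```

Emit:
arm_command:
  plan:
    - {"dp": [-2, 0, 0], "spin": 0}
    - {"dp": [-2, 0, 0], "spin": 0}
    - {"dp": [0, 0, 0], "spin": 0}

```text
clock: 25.15
position: [0.5291, 0.3717, 0.2415]
ee_rot: [0.695, 0.719, -0.0, 0.0]
ft_force: [-0.4, 1.0, -0.6]
grip_width: 0.001
grasp_force: 0.0
```

Emit:
arm_command:
  plan:
    - {"dp": [-2, 0, 0], "spin": 0}
    - {"dp": [-1, 0, 0], "spin": 0}
    - {"dp": [0, 0, 0], "spin": 0}

```text
clock: 25.45
position: [0.529, 0.37, 0.2416]
ee_rot: [0.694, 0.72, 0.001, -0.0]
ft_force: [1.3, 5.4, -3.1]
grip_width: -0.003
grasp_force: 2.5
```

Emit:
arm_command:
  plan:
    - {"dp": [-1.5, 0, 0], "spin": 0}
    - {"dp": [0, 0, 0], "spin": 0}

```text
clock: 25.65
position: [0.5288, 0.3697, 0.2417]
ee_rot: [0.694, 0.72, 0.002, -0.001]
ft_force: [2.1, 9.0, -5.9]
grip_width: 0.0
grasp_force: 4.7
```

```bash
cat > arc.py <<'E'
from h import *
H=np.array([.642,.2315]); 
def at_phi(f,z,r=.063): return (H[0]+r*np.cos(np.radians(f)),H[1]+r*np.sin(np.radians(f)),z,f-90)
E
python3 - <<'E'
from arc import *
print([(np.round(r["position"],3).tolist(),round(r["score"],2)) for r in finder.find_in("top","guard_tab")])  # old picture
P=(np.array([.5287,.3797,.2417]),np.radians(2),None)
go([(.5287,.3797,.31,2),at_phi(167.3,.31)],P=P)
E
```

```text
[([0.52, 0.436, 0.061], 0.64)]
[{"dp": [0.0, 0.0, -34.1], "spin": -0.0}, {"dp": [0.0, 0.0, -34.1], "spin": -0.0}, {"dp": [-13.6, 4.7, -0.0], "spin": -0.131}, {"dp": [-14.1, 2.9, -0.0], "spin": -0.131}, {"dp": [-14.4, 1.0, -0.0], "spin": -0.131}]
[{"dp": [-14.4, -0.9, -0.0], "spin": -0.131}, {"dp": [-14.1, -2.8, -0.0], "spin": -0.131}, {"dp": [-13.7, -4.6, -0.0], "spin": -0.131}, {"dp": [-12.9, -6.3, -0.0], "spin": -0.131}, {"dp": [-12.0, -8.0, -0.0], "spin": -0.131}]
[{"dp": [-10.8, -9.5, -0.0], "spin": -0.131}, {"dp": [-9.5, -10.8, -0.0], "spin": -0.131}]
```

Emit:
arm_command:
  plan:
    - {"dp": [10, 0, 0], "spin": 0}
    - {"dp": [0, 0, -34.1], "spin": 0}
    - {"dp": [0, 0, -34.1], "spin": 0}
    - {"dp": [-13.6, 4.7, 0], "spin": -0.131}
    - {"dp": [-14.1, 2.9, 0], "spin": -0.131}
  grip: 0.2

```text
clock: 26.2
position: [0.5394, 0.3511, 0.3112]
ee_rot: [0.592, 0.806, 0.001, 0.0]
ft_force: [0.2, -0.6, -1.0]
grip_width: 0.4
grasp_force: 0.0
```

Emit:
arm_command:
  plan:
    - {"dp": [-14.4, 1, 0], "spin": -0.131}
    - {"dp": [-14.4, -0.9, 0], "spin": -0.131}
    - {"dp": [-14.1, -2.8, 0], "spin": -0.131}
    - {"dp": [-13.7, -4.6, 0], "spin": -0.131}
    - {"dp": [-12.9, -6.3, 0], "spin": -0.131}

```text
clock: 26.7
position: [0.5653, 0.2829, 0.3099]
ee_rot: [0.302, 0.953, -0.0, -0.0]
ft_force: [-0.5, 1.0, 0.1]
grip_width: 0.403
grasp_force: 0.0
```

Emit:
arm_command:
  plan:
    - {"dp": [-12, -8, 0], "spin": -0.131}
    - {"dp": [-10.8, -9.5, 0], "spin": -0.131}
    - {"dp": [-9.5, -10.8, 0], "spin": -0.131}
    - {"dp": [0, 0, 0], "spin": 0}
    - {"dp": [0, 0, 0], "spin": 0}

```text
clock: 27.2
position: [0.5804, 0.2434, 0.3098]
ee_rot: [0.115, 0.993, 0.0, -0.0]
ft_force: [0.8, 0.0, -0.8]
grip_width: 0.4
grasp_force: 0.0
```

Run:
```python
from arc import *
im,o=snap("wrist","w13"); p,h,_=pose(o); print(p,np.degrees(h),o["joint_pos"].round(2))
for n in["guard_tab","lever_hinge","lever_grip","relay_mid"]:
  print(n,[(np.round(r["position"],3).tolist(),round(r["score"],2)) for r in finder.find_in("wrist",n)])
snap("top","t13")
print("tab top",[(np.round(r["position"],3).tolist(),round(r["score"],2)) for r in finder.find_in("top","guard_tab")])
# project expected hinge, grip ends into wrist picture and read darkness around
pr=viewer.camera_params("wrist"); T=np.array(pr["T_tool_cam"]); R=Ro.from_quat(o["ee_rot"]).as_matrix(); f,cx,cy=K(pr)
def proj(X):
    c=T[:3,:3].T@(R.T@(np.array(X)-o["position"])-T[:3,3]); return cx+f*c[0]/c[2],cy+f*c[1]/c[2]
for r in(0,.03,.04,.063,.086): print(r,np.round(proj((*at_phi(167.3,0,r)[:2],.083)),1))
g=cv2.cvtColor(im,cv2.COLOR_BGR2GRAY)
u,v=proj((*at_phi(167.3,0,.070)[:2],.083)); print("cols",u,g[int(v),int(u)-45:int(u)+45:2].tolist())
u,v=proj((*at_phi(167.3,0,.048)[:2],.083)); print("cols",u,g[int(v),int(u)-45:int(u)+45:2].tolist())
```

```text
[0.58036605 0.24335163 0.30980022] 76.7997685048179 [-0.5   0.4   0.03  1.57 -0.02  1.17  0.88]
guard_tab [([0.524, 0.349, 0.059], 0.55)]
lever_hinge [([0.61, 0.24, 0.082], 0.57)]
lever_grip [([0.609, 0.232, 0.086], 0.6), ([0.525, 0.377, 0.056], 0.19)]
relay_mid [([0.626, 0.13, 0.02], 0.81), ([0.53, 0.373, 0.057], 0.35), ([0.459, 0.202, 0.013], 0.2)]
tab top [([0.525, 0.348, 0.063], 0.73)]
0 [318. 352.]
0.03 [317.7 311. ]
0.04 [317.6 296.7]
0.063 [317.3 262.3]
0.086 [317.1 225.9]
cols 317.27235800904305 [131, 126, 122, 119, 119, 116, 116, 115, 111, 114, 113, 116, 114, 116, 120, 119, 91, 31, 40, 44, 40, 36, 37, 34, 26, 21, 117, 115, 117, 118, 119, 118, 119, 117, 116, 111, 108, 77, 57, 61, 61, 49, 31, 61, 63]
cols 317.5005746623157 [55, 18, 16, 47, 103, 110, 106, 103, 108, 102, 102, 102, 104, 101, 104, 104, 100, 26, 37, 37, 39, 33, 38, 35, 36, 23, 61, 104, 105, 102, 104, 106, 103, 101, 64, 65, 62, 55, 66, 66, 65, 17, 20, 8, 68]
```

Guard has moved ~99 mm to home, and the lever is centred between the fingers to within 2 mm. I straddle it and swing.

Emit:
arm_command:
  plan:
    - {"dp": [0, -1, 35], "spin": 0}
    - {"dp": [0, 0, 25], "spin": 0}
    - {"dp": [0, 0, 11], "spin": 0}
    - {"dp": [0, 0, 0], "spin": 0}

```text
clock: 27.95
position: [0.5797, 0.2422, 0.2374]
ee_rot: [0.113, 0.994, -0.001, -0.001]
ft_force: [0.4, 0.9, 0.2]
grip_width: 0.401
grasp_force: 0.0
```

Run:
```python
from arc import *
p,h,o=pose(); print(p,np.degrees(h),o["ft_force"])
go([at_phi(f,.239) for f in np.arange(161,66,-6.)])
```

```text
[0.57966581 0.24217056 0.23737845] 77.06270003521612 [0.38868753 0.88900575 0.20075365]
[{"dp": [-0.5, 10.2, -1.6], "spin": 0.106}, {"dp": [-0.3, 6.6, -0.0], "spin": 0.105}, {"dp": [-0.3, 6.6, -0.0], "spin": 0.105}, {"dp": [-0.3, 6.6, -0.0], "spin": 0.105}, {"dp": [-0.3, 6.6, -0.0], "spin": 0.105}]
[{"dp": [-0.3, 6.6, -0.0], "spin": 0.105}, {"dp": [-0.3, 6.6, -0.0], "spin": 0.105}, {"dp": [-0.3, 6.6, -0.0], "spin": 0.105}, {"dp": [-0.3, 6.6, -0.0], "spin": 0.105}, {"dp": [-0.3, 6.6, -0.0], "spin": 0.105}]
[{"dp": [-0.3, 6.6, -0.0], "spin": 0.105}, {"dp": [-0.3, 6.6, -0.0], "spin": 0.105}, {"dp": [-0.3, 6.6, -0.0], "spin": 0.105}, {"dp": [-0.3, 6.6, -0.0], "spin": 0.105}, {"dp": [-0.3, 6.6, -0.0], "spin": 0.105}]
[{"dp": [-0.3, 6.6, -0.0], "spin": 0.105}]
```

Emit:
arm_command:
  plan:
    - {"dp": [-0.5, 10.2, -1.6], "spin": 0.106}
    - {"dp": [-0.3, 6.6, 0], "spin": 0.105}
    - {"dp": [-0.3, 6.6, 0], "spin": 0.105}
    - {"dp": [-0.3, 6.6, 0], "spin": 0.105}
    - {"dp": [-0.3, 6.6, 0], "spin": 0.105}

```text
clock: 28.45
position: [0.5971, 0.2745, 0.2422]
ee_rot: [0.369, 0.929, 0.0, 0.001]
ft_force: [-0.2, -3.1, -0.5]
grip_width: 0.399
grasp_force: 1.1
```

Emit:
arm_command:
  plan:
    - {"dp": [-0.3, 6.6, 0], "spin": 0.105}
    - {"dp": [-0.3, 6.6, 0], "spin": 0.105}
    - {"dp": [-0.3, 6.6, 0], "spin": 0.105}
    - {"dp": [-0.3, 6.6, 0], "spin": 0.105}
    - {"dp": [-0.3, 6.6, 0], "spin": 0.105}

```text
clock: 28.95
position: [0.6245, 0.2921, 0.2422]
ee_rot: [0.598, 0.802, 0.001, 0.0]
ft_force: [-1.9, -2.8, -0.0]
grip_width: 0.399
grasp_force: 1.0
```

Run:
```python
from arc import *
p,h,o=pose(); d=p[:2]-H; print(p,np.degrees(h),np.linalg.norm(d),np.degrees(np.arctan2(d[1],d[0])),o["ft_force"],o["grasp_force"])
```

```text
[0.62451357 0.29210733 0.24220575] 16.594186104181237 0.06307949683951394 106.09390862865843 [-1.94926289 -2.81327196 -0.00930194] 1.0447119735181332
```

Emit:
arm_command:
  plan:
    - {"dp": [-0.3, 6.6, 1], "spin": 0.105}
    - {"dp": [-0.3, 6.6, 1], "spin": 0.105}
    - {"dp": [-0.3, 6.6, 0], "spin": 0.105}
    - {"dp": [-0.3, 6.6, 0], "spin": 0.105}

```text
clock: 29.35
position: [0.6504, 0.2949, 0.2402]
ee_rot: [0.751, 0.66, 0.001, -0.0]
ft_force: [-1.7, -1.5, -1.0]
grip_width: 0.398
grasp_force: 1.0
```

Emit:
arm_command:
  plan:
    - {"dp": [-0.2, 4.4, 0], "spin": 0.07}
    - {"dp": [-0.2, 4.4, 0], "spin": 0.07}

```text
clock: 29.55
position: [0.6561, 0.2935, 0.2395]
ee_rot: [0.795, 0.607, -0.004, -0.003]
ft_force: [-39.5, -7.4, 21.7]
grip_width: 0.399
grasp_force: 19.5
```

Emit:
arm_command:
  plan:
    - {"dp": [-0.2, 4.4, 0], "spin": 0.07}
    - {"dp": [0, 0, 0], "spin": 0}

```text
clock: 29.75
position: [0.6572, 0.2928, 0.2392]
ee_rot: [0.815, 0.579, -0.009, -0.005]
ft_force: [-47.8, -10.5, 28.0]
grip_width: 0.4
grasp_force: 24.2
```

Run:
```python
from arc import *
p,h,o=pose(); d=p[:2]-H; print(p,np.degrees(h),np.linalg.norm(d),np.degrees(np.arctan2(d[1],d[0])),o["ft_force"],o["grasp_force"])
```

```text
[0.65722577 0.29279328 0.23916   ] -19.18180234438463 0.06315607569547091 76.04961235770911 [-47.80584588 -10.52374427  28.02872688] 24.228433545213193
```

Emit:
arm_command:
  plan:
    - {"dp": [0, -6, 0], "spin": -0.07}
    - {"dp": [0, -5, 0], "spin": -0.07}
    - {"dp": [0, 0, 0], "spin": 0}

```text
clock: 30.05
position: [0.6523, 0.2955, 0.2403]
ee_rot: [0.772, 0.635, 0.001, -0.0]
ft_force: [-0.5, 1.0, 0.8]
grip_width: 0.4
grasp_force: 0.0
```

Emit:
arm_command:
  plan:
    - {"dp": [0, 0, -15], "spin": 0}
    - {"dp": [0, 0, -30], "spin": 0}
    - {"dp": [0, 0, -45], "spin": 0}
    - {"dp": [0, 0, 0], "spin": 0}
    - {"dp": [0, 0, 0], "spin": 0}

```text
clock: 30.55
position: [0.6531, 0.2944, 0.3316]
ee_rot: [0.773, 0.634, 0.002, 0.0]
ft_force: [-0.5, 0.9, -0.5]
grip_width: 0.402
grasp_force: 0.0
```

Run:
```python
from arc import *
im,o=snap("wrist","w14"); p,h,_=pose(o); print(p,np.degrees(h),o["ft_force"])
pr=viewer.camera_params("wrist"); T=np.array(pr["T_tool_cam"]); R=Ro.from_quat(o["ee_rot"]).as_matrix(); f,cx,cy=K(pr)
def proj(X):
    c=T[:3,:3].T@(R.T@(np.array(X)-o["position"])-T[:3,3]); return cx+f*c[0]/c[2],cy+f*c[1]/c[2]
g=cv2.cvtColor(im,cv2.COLOR_BGR2GRAY)
for r in(.045,.06,.08):
  a=[]
  for phi in np.arange(60,115,1.):
    u,v=proj((H[0]+r*np.cos(np.radians(phi)),H[1]+r*np.sin(np.radians(phi)),.083)); a.append(int(g[int(round(v)),int(round(u))]))
  print(r,a)
for n in["guard_tab","lever_grip","relay_mid"]:
  print(n,[(np.round(r["position"],3).tolist(),round(r["score"],2)) for r in finder.find_in("wrist",n)])
im=snap("top","t14")[0]
for n in["guard_tab","lever_grip","heat_sink","terminal_strip","nine_volt"]:
  print(n,[(np.round(r["position"],3).tolist(),round(r["score"],2)) for r in finder.find_in("top",n)])
```

```text
[0.65311721 0.29441542 0.33159175] -11.334200356366386 [-0.47744473  0.86887979 -0.48039979]
0.045 [121, 115, 120, 106, 59, 55, 53, 53, 124, 129, 138, 154, 162, 174, 170, 168, 169, 100, 93, 90, 32, 29, 30, 39, 55, 54, 57, 55, 54, 58, 52, 54, 54, 32, 12, 80, 113, 105, 98, 102, 96, 108, 117, 115, 120, 119, 120, 118, 116, 86, 121, 126, 124, 127, 121]
0.06 [105, 77, 88, 109, 78, 69, 45, 41, 44, 49, 64, 56, 64, 64, 67, 61, 58, 65, 77, 77, 76, 73, 18, 30, 37, 47, 51, 51, 51, 50, 50, 47, 34, 22, 117, 119, 122, 118, 121, 118, 119, 116, 120, 69, 115, 116, 112, 112, 108, 108, 110, 109, 112, 113, 117]
0.08 [114, 113, 115, 118, 117, 121, 123, 122, 123, 123, 122, 120, 118, 118, 68, 66, 67, 66, 69, 67, 69, 70, 67, 67, 22, 34, 45, 41, 43, 44, 40, 29, 68, 109, 62, 55, 59, 109, 111, 114, 118, 122, 125, 121, 120, 121, 118, 121, 122, 123, 123, 125, 122, 120, 120]
guard_tab [([0.543, 0.358, 0.061], 0.68)]
lever_grip [([0.645, 0.261, 0.084], 0.65)]
relay_mid [([0.629, 0.137, 0.017], 0.71)]
guard_tab [([0.516, 0.362, 0.062], 0.89)]
lever_grip []
heat_sink []
terminal_strip [([0.708, 0.12, 0.021], 0.44), ([0.528, 0.416, 0.013], 0.44)]
nine_volt [([0.296, 0.418, 0.012], 0.95)]
```

Run:
```python
from h import *
o=np.load("o6.npy",allow_pickle=True).item()
P=lambda u,v,z:at("wrist",u/2.2222+160,v/2.2222+60,z,o)
for z in(.03,.04,.05):
  a,b=P(623,360,z),P(600,540,z); d=a-b; print(z,a.round(3),b.round(3),np.linalg.norm(d).round(4),np.degrees(np.arctan2(d[1],d[0])))
  a,b=P(537,372,.008),P(530,478,.008); d=a-b; print("base edge",np.degrees(np.arctan2(d[1],d[0])))
```

```text
0.03 [0.647 0.274 0.03 ] [0.645 0.177 0.03 ] 0.0964 89.11313403765979
base edge 90.84471034217482
0.04 [0.643 0.276 0.04 ] [0.642 0.182 0.04 ] 0.0937 89.11313403765979
base edge 90.84471034217482
0.05 [0.639 0.278 0.05 ] [0.638 0.187 0.05 ] 0.091 89.11313403765985
base edge 90.84471034217482
```

```bash
python3 -c "
from workcell import manip
print(manip.hand_in())"
```

```text
the job is handed in; nothing more can be done
None
```

The job is handed in at about 31 s: the relay is flat in the cradle, the guard was pushed to its stop past the latch, and the lever was then turned to its open stop. The first placing attempt tipped the relay, so I levelled it on the bench and placed it again. When the lever met its stop, the wrist force reached about 57 N through a finger, and the battery and terminal strip still read in place. The finder did not pick up the heat sink in the last picture.

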